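Tighten the breaker's middle terminal nut between its phase barriers

TASK

On the test bench, tighten the brass nut on the middle near terminal of the black circuit breaker with the ring spanner from the blue mat: its larger, 27 mm ring, clockwise seen from above, until the nut comes up hard, then nip it up with a pull of about 8 N at the middle of the handle (some 0.95 N m on the nut, certainly under 12 N). The two red-brown phase barriers leave only a short swing, so lift the ring off and reseat it fully down on the nut for each stroke; do not lean on the barriers, which are brittle. Then, without slackening the nut again, lay the spanner back on the mat, flat and with its rings down, and leave the screwdriver, the multimeter, the choke coil and the small wrench where they are.

Things in the scene. Friction and masses are not known exactly. Their poses are not given: they have to be found in the camera images.
- spanner: Lengths in mm. Double-ended offset ring spanner of bright steel, about 0.42 kg, 280 long, lying on both rings on the mat. Origin: under the middle of the handle, in the plane of the rings' undersides; x along the handle to the larger (27) ring, z up. The rings' centres lie 120 either side of the origin; the 27 ring (+x) fits the nut, the 24 ring (-x, 38 outside diameter) does not.
- handle_mid (a point): Middle of the spanner's handle and its balance point, 28 above the spanner's origin; axes as the spanner's. The handle is a straight flat-sided bar 164 long, 16 wide (y), 12 high, raised clear of the mat (underside 22 above it); it slopes down to the rings at both ends.
- ring27 (a point): Centre of the 27 ring's hole at its underside, 120 from the spanner's origin along +x; axes as the spanner's. Ring 41 outside diameter, 16 high, six-sided through hole 28.6 across flats, one corner of the hole pointing along x.
- breaker: Black three-pole circuit breaker, fixed, lying on its back. Origin: on the bench under the brass nut's axis (middle near terminal). x points from the near terminals (robot's side) to the far end, y left. Case x 30 to 235, 210 wide, 102 high, black toggle on top. Near terminals at y -70, 0, 70: tails 40 wide reach to x -58, tops 45 above the bench; the outer two have grey nuts, already tight.
- nut: Brass hexagon nut, 27 across flats, 15 high. Origin: centre of its underside, 48 above the bench, on the washer; z up, a corner along x. Tightens clockwise from above, with a drag of about 0.2 N m (1.5 N at the handle's middle); starts 63 to 103 degrees short of coming up hard: feel for it.
- nut_top (a point): Centre of the nut's top face (top 3 of the corners chamfered); a 16 mm stud stands 9 above it. The ring drops over the nut when the spanner's x and the nut's x differ by a multiple of 60 degrees (within about 5 degrees and 1 mm); fully down, the ring's underside lies on the washer, 15 below this point. Seated, it has about 6 degrees of free play each way.
- washer (a joint): How far tightening has drawn up the stiff spring washer (yellowish disc, 40 diameter, 3 thick) under the brass nut, in rad: 0 until the nut is up hard and the torque on it passes 0.6 N m, then 0.025 per further N m; it keeps up to 0.015 when the spanner is let go. Too small for the noisy reading to show well.
- barriers: The two phase barriers: upright red-brown sheets 3 thick on either side of the brass nut, at y -35 and 35 of the breaker, from its case (x 30) to x -26, and from 4 to 102 above the bench. Fixed. Origin and axes as the breaker's.
- channel (a point): Middle of the channel's mouth between the barriers' top near corners, 26 in front of the nut's axis, 102 above the bench; axes as the breaker's. With the ring on the nut and the handle coming out of the channel towards the robot (spanner's x near the breaker's x), it can swing about 0.70 rad each way from the breaker's x axis before touching a barrier.
- mat: Thin blue tool mat, 360 (x) by 220 (y), 3 thick, fixed to the bench. Origin: centre of its underside.
- screwdriver: Red-handled screwdriver, 190 long, lying on the mat beside the spanner. Not to be disturbed.
- multimeter: Orange multimeter, 185 by 86 by 45 high, lying on the bench to the left. Not to be disturbed.
- choke: Small yellow choke coil on an iron core, 80 by 46 by 58 high, on the bench to the left. Not to be disturbed.
- small_wrench: Small open-ended wrench, 150 long, lying on the bench to the right of the mat. Not to be disturbed.

How it is judged:
By the outcome, as a careful person would: the job done as asked, in the order asked, and still so for the second after the job is handed in, with the robot touching nothing.
It also fails if it takes over 72 s, if anything falls off the work surface, if the arm or the gripper's body presses on something with over 40 N, if the wrist force passes 120 N, or if a joint passes its speed limit or range.

ROBOT

A 6-joint arm with a two-finger parallel gripper is mounted at the origin on the work surface. World frame = base frame: x ahead of the robot, y to its left, z up, the work surface at z = 0. Lengths are in m, angles in rad, forces in N, time in s.
With the tool pointing down it reaches from about 0.225 to 0.875 m from the base axis. Payload 3.4 kg.
Tool frame: the origin (TCP) lies at the very end of the fingers, on their centre line; the grasp point (between the pads) lies 19 mm behind it; z points along the fingers, y is the line along which they close (so a half turn about z gives the same grasp; the last joint's range is limited). The gripper opens to 85 mm and grips with 20 to 120 N. Pads are 22 mm wide; open, the fingers measure 114 mm over their backs; the gripper's body (76 mm by 85 mm) begins 54 mm behind the grasp point. The pads swing forward as they close: fully open they stand 13 mm farther back than shut.
Start: joints at [1.109, 0.276, 1.505, -0, 1.361, -0.121], TCP at [0.192, 0.542, 0.231] pointing down, gripper open.
Joint ranges: [-2.89, 2.89], [-0.75, 2.08], [0.22, 2.7], [-1.18, 4.32], [0.11, 2.71], [-2.7, 2.7]. Speed limits (rad/s): [2.57, 2.57, 3.14, 3.14, 3.14, 3.14].

INTERFACE

Orientations are given as a unit quaternion [w, x, y, z].
In Python, from rig import get_state, optics, sign_off gives the robot as it stands.
- The arm moves only by the tool send_rows, never from a script. Its argument "increments" is a list of rows, each an object with "gripper": the gripper's target within -1 to 1 (shut at 1, half-way at 0, fully open at -1); "linear": the shift along the world's x, y, z in m, a list of three; "delta_rot": the turn, a rotation vector about the world's x, y, z in rad, a list of three. In form: [{"gripper": gripper, "linear": [dx, dy, dz], "delta_rot": [rx, ry, rz]}, ...]. A call has 1 to 8 rows; each row is the pose to reach, as a shift and turn from the pose commanded when the call began; what a row does not reach only later rows make up. A row lasts 1/10 s, in which the tool goes at most 50 mm and 8.59 degrees, less where a joint would pass 70% of its speed; a pose out of reach is approached as far as the arm can. A call with a gripper value outside its range is refused whole. The fingers move at their own pace and stop on an object; "newtons" is the grip in N (left out, the last holds). Time passes only in rows, so rows that repeat a pose let the fingers close. It gives the time, the measured TCP pose, the force, the opening and the grip force at its end, in the units of the state.
- get_state(): the state, without advancing time (a new reading comes with each control period).
- optics.get_image(name): name is "side" or "top"; returns a dict with "pixels" (400x640x3 uint8, blue, green, red), "K" (3x3 intrinsics, pixels), "k1" (the pictures are not rectified: a ray, as slopes to the right and down, at radius r is drawn at 1 + k1 r^2 times it, then the intrinsics apply), "rvec" (rotation vector, rad) and "tvec" (3), from world to camera coordinates, as OpenCV has them. Camera axes: x right, y down, z forward; pixel columns grow to the right and rows downward; lengths in m; the calibration is good to about 2 mm. A picture is of the moment at which its call begins. There is no depth.
- sign_off(): hands the job in; it is judged then, once.
The state is a dict: "clock": time; "qpos": joint angles; "qd": joint speeds; "effort": joint torques, N m; "position": TCP position; "ee_rot": TCP orientation; "contact_force": force on the tool from outside, world axes, zero at the start; "moment": the same for the moment, N m; "width": finger opening in m; "gripper_force": force on a finger pad.
Only numpy, scipy, OpenCV 4.12 (cv2) and the standard library are available. Lean on these libraries where they do the work, as an engineer would, in place of code of your own. Each camera call takes 0.05 s, during which the arm holds its last target. There are 200 camera calls.

## Working session

There is one attempt and no reset: what is moved stays moved. The work goes in short steps, Python scripts to look and compute and a tool call to move; the robot and the scene stay as the last step left them, time stands still between calls to the robot, and variables do not carry over. Pictures are saved under pics/ and viewed, at most 10 in all, crops included, and the job is handed in when it is done.

Besides the shell and the picture viewer there is one more tool, called after "Emit:" by a JSON object that holds its "op" and its "data", one argument or row to a line. send_rows: Moves the arm, as the interface text tells. Its arguments: {"type":"object","properties":{"increments":{"type":"array"},"newtons":{"type":"number"}},"required":["increments"]}

```bash
mkdir -p pics; ls; cat > h.py <<'E'
import numpy as np, cv2
from rig import get_state, optics, sign_off
def snap(n,f):
    im=optics.get_image(n); cv2.imwrite(f,im["pixels"]); np.savez(f[:-4]+'.npz',**{k:np.array(im[k]) for k in ("K","k1","rvec","tvec")}); return im
def cam(f):
    d=np.load(f[:-4]+'.npz'); return d["K"],float(d["k1"]),d["rvec"],d["tvec"]
def ray(c,uv):
    K,k1,r,t=c; R=cv2.Rodrigues(r.reshape(3))[0]
    x=cv2.undistortPoints(np.array([[uv]],float),K,np.array([k1,0,0,0]))[0,0]
    return -R.T@t.reshape(3), R.T@np.array([x[0],x[1],1])
def onz(c,uv,z):
    o,d=ray(c,uv); return o+d*(z-o[2])/d[2]
def tri(c1,u1,c2,u2):
    o1,d1=ray(c1,u1);o2,d2=ray(c2,u2)
    A=np.stack([d1,-d2],1); s=np.linalg.lstsq(A,o2-o1,rcond=None)[0]
    p,q=o1+d1*s[0],o2+d2*s[1]; return (p+q)/2, np.linalg.norm(p-q)
def proj(c,P):
    K,k1,r,t=c; return cv2.projectPoints(np.atleast_2d(np.array(P,float)),r,t,K,np.array([k1,0,0,0]))[0][:,0]
E
python3 - <<'E'
from h import *
for n in("top","side"):
    im=snap(n,f"pics/{n}0.png"); c=cam(f"pics/{n}0.png"); print(n,ray(c,(320,200)),c[0].tolist(),c[1])
print(get_state())
E
```

```text
pics
top (array([ 0.3697314 , -0.01849482,  1.22379918]), array([ 0.12788786, -0.00843523, -0.99177641])) [[403.89709923019626, 0.0, 319.8816464539739], [0.0, 403.89709923019626, 202.76340342925562], [0.0, 0.0, 1.0]] -0.03306325080312041
side (array([-0.33071959, -1.07837673,  1.20632329]), array([ 0.4756567 ,  0.6056844 , -0.63797063])) [[505.470585713071, 0.0, 322.96670547244076], [0.0, 505.470585713071, 195.62380689976308], [0.0, 0.0, 1.0]] -0.13433737930144263
{'clock': 0.1, 'qpos': array([ 1.10898550e+00,  2.76535175e-01,  1.50600419e+00, -2.12602922e-05,
        1.36068240e+00, -1.21001013e-01]), 'qd': array([ 6.16905885e-05, -6.89822605e-04, -2.47639844e-03, -1.86339363e-04,
        6.17473814e-05, -2.03018729e-03]), 'effort': array([ 1.12409049e-03, -4.17699265e+01, -2.46405190e+01, -9.67208257e-05,
        5.82093096e-03, -1.51531088e-05]), 'position': array([0.19199889, 0.54150612, 0.23052518]), 'ee_rot': array([-2.24064848e-04,  1.69579158e-01,  9.85516233e-01, -7.83201131e-04]), 'contact_force': array([-0.42328647, -1.04562149, -0.4025642 ]), 'moment': array([-0.01141219, -0.02306044, -0.01622882]), 'gripper_force': 0.0, 'width': 0.0856073516013258}
```

View pics/top0.png

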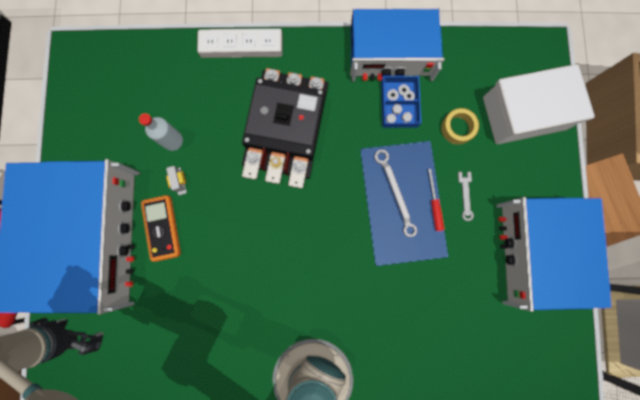

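View pics/side0.png

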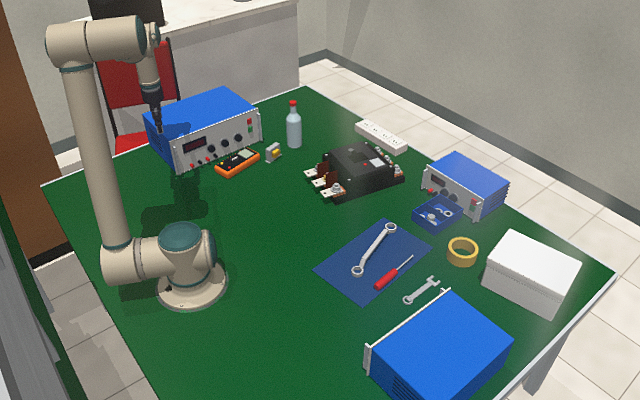

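```bash
python3 - <<'E'
from h import *
def panel(f,boxes,out):
    im=cv2.imread(f); P=[]
    for (x0,y0,w,h,s) in boxes:
        p=cv2.resize(im[y0:y0+h,x0:x0+w],None,fx=s,fy=s,interpolation=cv2.INTER_CUBIC)
        for x in range(x0,x0+w,10):
            cv2.line(p,((x-x0)*s,0),((x-x0)*s,6),(0,255,255),1); cv2.putText(p,str(x),((x-x0)*s+1,16),0,.35,(0,255,255),1)
        for y in range(y0,y0+h,10):
            cv2.line(p,(0,(y-y0)*s),(6,(y-y0)*s),(0,255,255),1); cv2.putText(p,str(y),(8,(y-y0)*s+4),0,.35,(0,255,255),1)
        P.append(p)
    H=max(p.shape[0] for p in P); P=[cv2.copyMakeBorder(p,0,H-p.shape[0],0,0,0) for p in P]
    cv2.imwrite(out,np.hstack(P))
panel("pics/top0.png",[(240,135,80,60,5),(370,140,80,110,5)],"pics/topz.png")
panel("pics/side0.png",[(300,135,80,75,5),(340,215,80,70,5)],"pics/sidez.png")
E
```

```text
(no output)
```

View pics/topz.png

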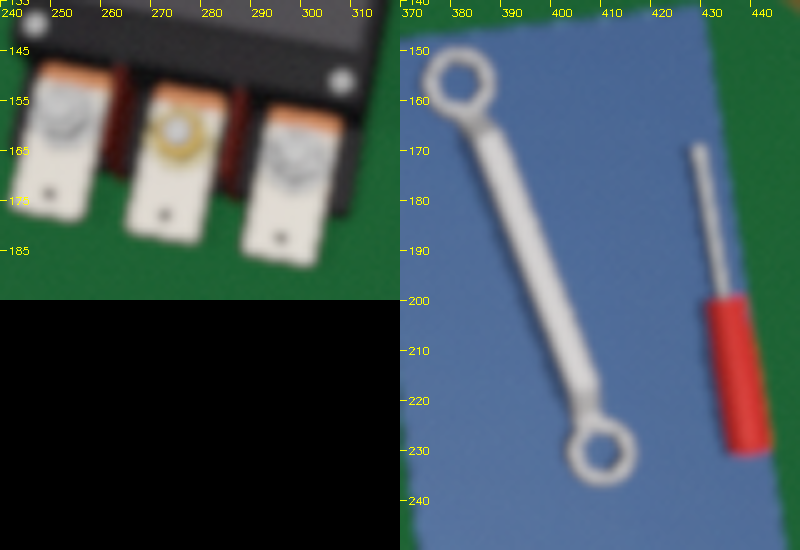

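View pics/sidez.png

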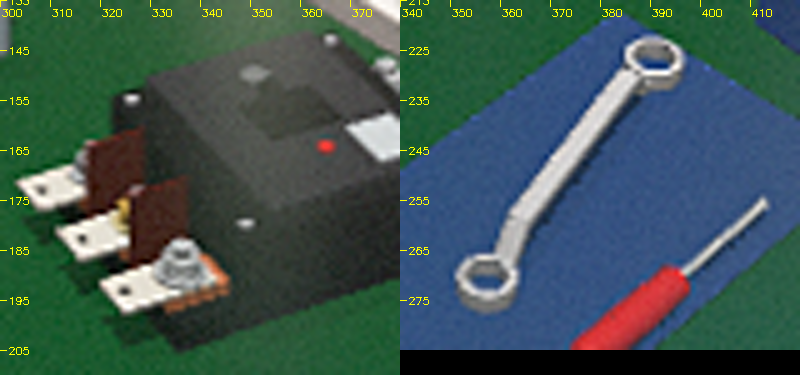

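```bash
cat > fit.py <<'E'
from h import *
from scipy.optimize import least_squares
ct,cs=cam("pics/top0.png"),cam("pics/side0.png")
T=lambda p:np.array([240+p[0]/5,135+p[1]/5]); S=lambda p:np.array([300+p[0]/5,135+p[1]/5])
y=[90,50,20,-20,-50,-90]
P=np.array([[-.058,v/1000,.045] for v in y]+[[0,0,.072]])
ut=np.array([T(p) for p in [(10,210),(83,222),(126,232),(200,244),(242,253),(316,267),(177,130)]])
us=np.array([S(p) for p in [(15,183),(38,213),(56,233),(82,260),(100,288),(126,313),(136,190)]])
def tf(q,P):
    c,s=np.cos(q[3]),np.sin(q[3]); return P@np.array([[c,-s,0],[s,c,0],[0,0,1]]).T+q[:3]
f=lambda q:np.r_[(proj(ct,tf(q,P))-ut).ravel(),(proj(cs,tf(q,P))-us).ravel()]
r=least_squares(f,[.5,.1,0,-.1],loss='soft_l1'); print(r.x,f(r.x).round(1))
print("stud",tri(ct,T((177,130)),cs,S((136,190))))
T2=lambda p:np.array([370+(p[0]-400)/5,140+p[1]/5]); S2=lambda p:np.array([340+(p[0]-400)/5,215+p[1]/5])
a=tri(ct,T2((460,81)),cs,S2((654,56))); b=tri(ct,T2((602,452)),cs,S2((487,273)))
print(a,b,np.linalg.norm(a[0]-b[0]))
for n,p,w in(("far",a[0],72),("near",b[0],71)):
    for c,ww in((ct,w),(cs,60)):
        K,k1,R,t=c; z=(cv2.Rodrigues(R)[0]@p+t.reshape(3))[2]; print(n,ww/5/K[0,0]*z*1000)
d=a[0]-b[0]; print("yaw b->a",np.arctan2(d[1],d[0]),"mid",(a[0]+b[0])/2)
E
sed -i 's/(460,81)/(460,81)/' fit.py; python3 - <<'E'
exec(open('fit.py').read())
E
```

```text
[ 6.32070933e-01  1.00528898e-01 -3.94421515e-04 -1.89950499e-01] [ 0.7  0.3 -0.7  0.2  0.6  0.  -0.9 -0.   0.7 -0.  -0.8 -0.4 -0.1  0.7
  0.3  0.1  0.3 -0.5  0.2 -0.2 -0.1  0.1  0.  -1.  -0.   0.1  0.3  1.1]
stud (array([0.6318604 , 0.10026575, 0.07714029]), np.float64(0.0022511722401488458))
(array([ 0.65673276, -0.21877024,  0.02029777]), np.float64(0.002345302313081446)) (array([ 0.43031522, -0.29730848,  0.02134831]), np.float64(0.0005770301469333959)) 0.23965446512429203
far 43.88758682384549
far 41.4851433901755
near 42.2996752741256
near 37.73916903028096
yaw b->a 0.33388678947590844 mid [ 0.54352399 -0.25803936  0.02082304]
```

Emit:
{"op": "send_rows", "data": {
  "increments": [
    {"gripper": -1,"linear": [0.04,-0.09,-0.01],"delta_rot": [0,0,0.13]},
    {"gripper": -1,"linear": [0.16,-0.365,-0.04],"delta_rot": [0,0,0.4]},
    {"gripper": -1,"linear": [0.16,-0.365,-0.04],"delta_rot": [0,0,0.4]},
    {"gripper": -1,"linear": [0.16,-0.365,-0.04],"delta_rot": [0,0,0.4]},
    {"gripper": -1,"linear": [0.16,-0.365,-0.04],"delta_rot": [0,0,0.4]},
    {"gripper": -1,"linear": [0.16,-0.365,-0.04],"delta_rot": [0,0,0.4]},
    {"gripper": -1,"linear": [0.16,-0.365,-0.04],"delta_rot": [0,0,0.4]},
    {"gripper": -1,"linear": [0.16,-0.365,-0.04],"delta_rot": [0,0,0.4]}
  ],
  "newtons": 60
}}

```text
clock: 0.9
position: [0.3512, 0.1775, 0.1913]
ee_rot: [0.0, -0.03, 1.0, 0.0]
contact_force: [1.6, 0.9, 0.1]
width: 0.0855
gripper_force: 0.0
```

Emit:
{"op": "send_rows", "data": {
  "increments": [
    {"gripper": -1,"linear": [0.192,-0.436,-0.05],"delta_rot": [0,0,0.275]},
    {"gripper": -1,"linear": [0.192,-0.436,-0.05],"delta_rot": [0,0,0.275]},
    {"gripper": -1,"linear": [0.192,-0.436,-0.05],"delta_rot": [0,0,0.275]},
    {"gripper": -1,"linear": [0.192,-0.436,-0.05],"delta_rot": [0,0,0.275]},
    {"gripper": -1,"linear": [0.192,-0.436,-0.05],"delta_rot": [0,0,0.275]},
    {"gripper": -1,"linear": [0.192,-0.436,-0.05],"delta_rot": [0,0,0.275]},
    {"gripper": -1,"linear": [0.192,-0.436,-0.05],"delta_rot": [0,0,0.275]},
    {"gripper": -1,"linear": [0.192,-0.436,-0.05],"delta_rot": [0,0,0.275]}
  ]
}}

```text
clock: 1.7
position: [0.5039, -0.1686, 0.1514]
ee_rot: [-0.0, -0.166, 0.986, 0.0]
contact_force: [1.2, 0.8, 0.8]
width: 0.0852
gripper_force: 0.0
```

```bash
cat > st.py <<'E'
from h import *
s=get_state(); p=s["position"]; w,x,y,z=s["ee_rot"]
from scipy.spatial.transform import Rotation as Ro
R=Ro.from_quat([x,y,z,w]).as_matrix()
print("t",s["clock"],"p",p.round(4),"yaw(spanner)",round(np.arctan2(R[1,1],R[0,1])-np.pi/2,4),"tilt",R[:2,2].round(4),"q6",s["qpos"][5].round(2),"F",s["contact_force"].round(2),"M",s["moment"].round(3),"w",round(s["width"],4),s["gripper_force"])
N=np.array([.6319,.1003]); r=p[:2]-N; F=s["contact_force"]
print("r",np.hypot(*r).round(4),"az",np.arctan2(-r[1],-r[0]).round(4),"tau",(r[0]*F[1]-r[1]*F[0]+s["moment"][2]).round(3))
E
python3 st.py
```

```text
t 1.7 p [ 0.5039 -0.1686  0.1514] yaw(spanner) 0.3335 tilt [-0.0004  0.0006] q6 -2.36 F [1.19 0.81 0.78] M [ 0.002 -0.032 -0.001] w 0.0852 0.0
r 0.2978 az 1.1265 tau 0.214
```

Emit:
{"op": "send_rows", "data": {
  "increments": [
    {"gripper": -1,"linear": [0.0396,-0.0894,-0.02],"delta_rot": [0,0,0]},
    {"gripper": -1,"linear": [0.0396,-0.0894,-0.02],"delta_rot": [0,0,0]},
    {"gripper": -1,"linear": [0.0396,-0.0894,-0.05],"delta_rot": [0,0,0]},
    {"gripper": -0.4,"linear": [0.0396,-0.0894,-0.09],"delta_rot": [0,0,0]},
    {"gripper": -0.4,"linear": [0.0396,-0.0894,-0.12],"delta_rot": [0,0,0]},
    {"gripper": -0.4,"linear": [0.0396,-0.0894,-0.139],"delta_rot": [0,0,0]},
    {"gripper": -0.4,"linear": [0.0396,-0.0894,-0.139],"delta_rot": [0,0,0]},
    {"gripper": 0.3,"linear": [0.0396,-0.0894,-0.139],"delta_rot": [0,0,0]}
  ]
}}

```text
clock: 2.5
position: [0.5434, -0.2559, 0.0128]
ee_rot: [-0.0, -0.166, 0.986, 0.0]
contact_force: [-0.0, -0.5, -0.0]
width: 0.0466
gripper_force: 0.0
```

```bash
python3 st.py; python3 - <<'E'
from h import *
a=snap("top","pics/t1.png")["pixels"];b=snap("side","pics/s1.png")["pixels"]
A=cv2.resize(a[130:260,355:455],None,fx=4,fy=4,interpolation=cv2.INTER_CUBIC)
B=cv2.resize(b[175:305,330:430],None,fx=4,fy=4,interpolation=cv2.INTER_CUBIC)
cv2.imwrite("pics/g1.png",np.hstack([A,B]))
E
```

```text
t 2.5 p [ 0.5434 -0.2559  0.0128] yaw(spanner) 0.3342 tilt [-0.0006  0.0005] q6 -2.46 F [-0.04 -0.47 -0.02] M [-0.023  0.002  0.007] w 0.0466 0.0
r 0.3671 az 1.3272 tau 0.032
```

View pics/g1.png

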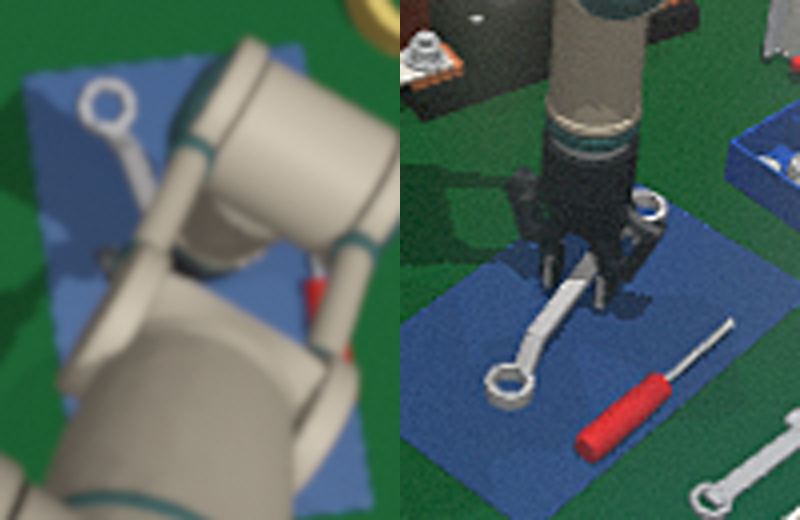

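The side view (right half) shows the fingers either side of the handle's middle, about (590,265) in the crop, well clear of the screwdriver; closing.

Emit:
{"op": "send_rows", "data": {
  "increments": [
    {"gripper": 1,"linear": [0,0,0],"delta_rot": [0,0,0]},
    {"gripper": 1,"linear": [0,0,0],"delta_rot": [0,0,0]},
    {"gripper": 1,"linear": [0,0,0],"delta_rot": [0,0,0]},
    {"gripper": 1,"linear": [0,0,0],"delta_rot": [0,0,0]},
    {"gripper": 1,"linear": [0,0,0],"delta_rot": [0,0,0]},
    {"gripper": 1,"linear": [0,0,0],"delta_rot": [0,0,0]}
  ],
  "newtons": 100
}}

```text
clock: 3.2
position: [0.5445, -0.2567, 0.0148]
ee_rot: [0.001, -0.166, 0.986, -0.001]
contact_force: [-0.1, -0.1, 6.4]
width: 0.0141
gripper_force: 98.2
```

```bash
python3 st.py
```

```text
t 3.2 p [ 0.5445 -0.2567  0.0148] yaw(spanner) 0.3343 tilt [ 0.003  -0.0019] q6 -2.46 F [-0.11 -0.13  6.42] M [0.074 0.078 0.009] w 0.0141 98.16216230392456
r 0.3675 az 1.3306 tau -0.019
```

Emit:
{"op": "send_rows", "data": {
  "increments": [
    {"gripper": 1,"linear": [0,0,0.02],"delta_rot": [0,0,0]},
    {"gripper": 1,"linear": [0,0,0.05],"delta_rot": [0,0,0]},
    {"gripper": 1,"linear": [0,0,0.09],"delta_rot": [0,0,0]},
    {"gripper": 1,"linear": [0,0,0.14],"delta_rot": [0,0,0]},
    {"gripper": 1,"linear": [-0.02,0.045,0.148],"delta_rot": [0,0,-0.05]},
    {"gripper": 1,"linear": [-0.035,0.09,0.148],"delta_rot": [0,0,-0.1]},
    {"gripper": 1,"linear": [-0.035,0.13,0.148],"delta_rot": [0,0,-0.134]},
    {"gripper": 1,"linear": [-0.035,0.17,0.148],"delta_rot": [0,0,-0.134]}
  ]
}}

```text
clock: 4.0
position: [0.5067, -0.0842, 0.1608]
ee_rot: [-0.0, -0.099, 0.995, 0.0]
contact_force: [1.7, 0.2, -4.1]
width: 0.0138
gripper_force: 98.8
```

```bash
python3 st.py; python3 - <<'E'
# hex orientation of the brass nut from the first top picture
from h import *
im=cv2.imread("pics/top0.png"); c=cam("pics/top0.png")
yaw=-.19; N=np.array([.6319,.1003])
# rectify at z=.063, axes of the breaker, 0.25 mm/px
g=np.arange(-24,24,.25)/1000
X,Y=np.meshgrid(g,g)
W=np.c_[N[0]+np.cos(yaw)*X.ravel()-np.sin(yaw)*Y.ravel(),N[1]+np.sin(yaw)*X.ravel()+np.cos(yaw)*Y.ravel(),np.full(X.size,.06)]
m=proj(c,W).astype(np.float32).reshape(X.shape+(2,))
r=cv2.remap(im,m[...,0],m[...,1],cv2.INTER_CUBIC)
# rotate so breaker x is up, y left
r=r[::-1,::-1] ; r=np.transpose(r,(1,0,2))
cv2.imwrite("pics/nut.png",cv2.resize(r,None,fx=3,fy=3))
E
```

```text
t 4.0 p [ 0.5067 -0.0842  0.1608] yaw(spanner) 0.1988 tilt [-0.0008  0.0005] q6 -2.07 F [ 1.69  0.21 -4.13] M [ 0.021 -0.108  0.011] w 0.0138 98.83737087249756
r 0.2229 az 0.9746 tau 0.296
```

View pics/nut.png

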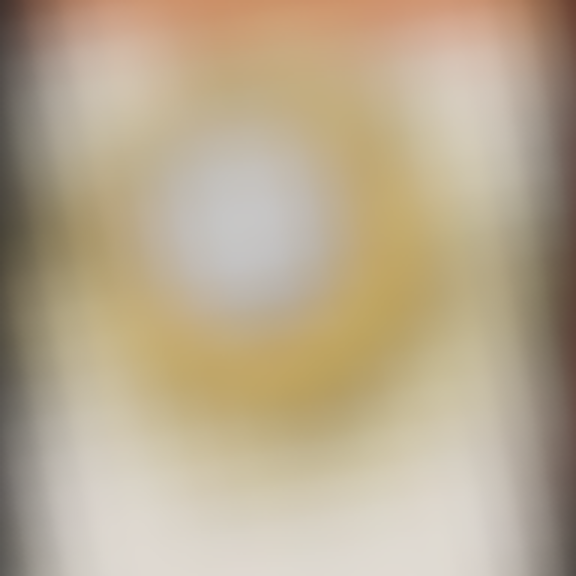

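Emit:
{"op": "send_rows", "data": {
  "increments": [
    {"gripper": 1,"linear": [0.003,0.04,0],"delta_rot": [0,0,0.05]},
    {"gripper": 1,"linear": [0.006,0.08,0],"delta_rot": [0,0,0.1]},
    {"gripper": 1,"linear": [0.009,0.12,-0.01],"delta_rot": [0,0,0.15]},
    {"gripper": 1,"linear": [0.011,0.147,-0.02],"delta_rot": [0,0,0.15]},
    {"gripper": 1,"linear": [0.011,0.147,-0.03],"delta_rot": [0,0,0.15]},
    {"gripper": 1,"linear": [0.011,0.147,-0.03],"delta_rot": [0,0,0.15]},
    {"gripper": 1,"linear": [0.011,0.147,-0.03],"delta_rot": [0,0,0.15]}
  ]
}}

```text
clock: 4.7
position: [0.5189, 0.0604, 0.1306]
ee_rot: [-0.001, -0.174, 0.985, -0.0]
contact_force: [-0.9, 0.0, -3.4]
width: 0.0139
gripper_force: 98.9
```

```bash
python3 st.py; python3 - <<'E'
from h import *
a=snap("top","pics/t2.png")["pixels"];b=snap("side","pics/s2.png")["pixels"]
def z(im,x0,y0,w,h,s):
    p=cv2.resize(im[y0:y0+h,x0:x0+w],None,fx=s,fy=s,interpolation=cv2.INTER_CUBIC)
    return p
cv2.imwrite("pics/g2.png",np.hstack([z(a,240,130,66,75,6),z(b,290,120,66,75,6)]))
E
```

```text
t 4.7 p [0.5189 0.0604 0.1306] yaw(spanner) 0.3499 tilt [-0.0012 -0.0005] q6 -1.94 F [-0.94  0.05 -3.38] M [-0.015 -0.019 -0.011] w 0.0139 98.94499897956848
r 0.1199 az 0.3395 tau -0.054
```

View pics/g2.png

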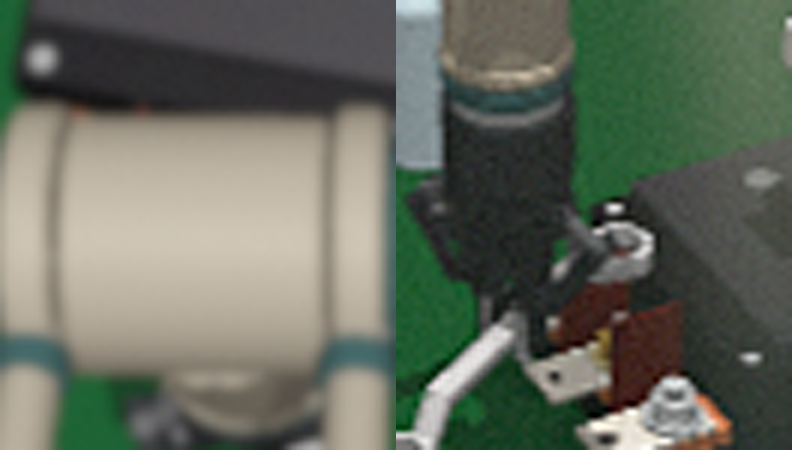

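```bash
cat > ref.py <<'E'
from h import *
ct,cs=cam("pics/top0.png"),cam("pics/side0.png")
def blob(f,x0,y0,x1,y1,fn,seed,s=8):
    im=cv2.imread(f)[y0:y1,x0:x1]; p=cv2.resize(im,None,fx=s,fy=s,interpolation=cv2.INTER_CUBIC).astype(int)
    m=fn(p).astype(np.uint8); n,l,st,ce=cv2.connectedComponentsWithStats(m,connectivity=4)
    k=l[int((seed[1]-y0)*s),int((seed[0]-x0)*s)]; c=(ce[k]+.5)/s-.5+[x0,y0]; return c,st[k][4]/s/s,k
blue=lambda p:(p[...,0]-p[...,2])>35
gray=lambda p:(abs(p[...,0]-p[...,2])<28)&(p[...,1]>150)
for nm,sd in(("27",(382,156.2)),("24",(410.4,230.4))):
    x,y=map(int,sd); 
    c,a,k=blob("pics/top0.png",x-10,y-10,x+11,y+11,blue,sd); print("top hole",nm,c,a,k,onz(ct,c,.011))
for nm,sd in(("27",(390.8,226)),("24",(357.4,269.5))):
    x,y=map(int,sd)
    c,a,k=blob("pics/side0.png",x-10,y-10,x+11,y+11,lambda p:p.sum(2)<440,sd); print("side hole",nm,c,a,k,onz(cs,c,.011))
c,a,k=blob("pics/top0.png",266,152,286,172,gray,(275,160.6)); print("stud",c,a,k,onz(ct,c,.072))
print("side stud",onz(cs,(326.8,172.6),.072))
p=np.array([.5189,.0604,.1306]); d=np.array([np.cos(.35),np.sin(.35),0])
print("ring fk",p+.12*d,"proj",proj(cs,p+.12*d+[0,0,.007]),"seen top-hole centre 328.6 160.1", onz(cs,(328.6,160.1),.1376))
E
python3 ref.py
```

```text
top hole 27 [381.25580139 156.20582018] 41.578125 2 [ 0.65997517 -0.21870495  0.011     ]
top hole 24 [409.72131615 229.88942746] 34.25 2 [ 0.43263789 -0.29788247  0.011     ]
side hole 27 [390.47335227 225.86892045] 34.375 2 [ 0.66357082 -0.20969812  0.011     ]
side hole 24 [356.9819239  269.53028902] 40.140625 2 [ 0.43585762 -0.28929557  0.011     ]
stud [274.89892261 160.66201344] 16.859375 3 [0.63502435 0.10165693 0.072     ]
side stud [0.635604   0.10900065 0.072     ]
ring fk [0.63162473 0.10154774 0.1306    ] proj [[327.25377265 159.59124297]] seen top-hole centre 328.6 160.1 [0.63341081 0.09591966 0.1376    ]
```

Emit:
{"op": "send_rows", "data": {
  "increments": [
    {"gripper": 1,"linear": [0.004,-0.006,0],"delta_rot": [0,0,0.07]},
    {"gripper": 1,"linear": [0.004,-0.006,-0.02],"delta_rot": [0,0,0.07]},
    {"gripper": 1,"linear": [0.004,-0.006,-0.04],"delta_rot": [0,0,0.07]},
    {"gripper": 1,"linear": [0.004,-0.006,-0.05],"delta_rot": [0,0,0.07]},
    {"gripper": 1,"linear": [0.004,-0.006,-0.053],"delta_rot": [0,0,0.07]},
    {"gripper": 1,"linear": [0.004,-0.006,-0.056],"delta_rot": [0,0,0.07]},
    {"gripper": 1,"linear": [0.004,-0.006,-0.058],"delta_rot": [0,0,0.07]},
    {"gripper": 1,"linear": [0.004,-0.006,-0.059],"delta_rot": [0,0,0.07]}
  ]
}}

```text
clock: 5.6
position: [0.5243, 0.0549, 0.0726]
ee_rot: [0.001, -0.208, 0.978, -0.0]
contact_force: [0.2, -1.1, -3.2]
width: 0.0139
gripper_force: 99.2
```

```bash
sed -i 's/.6319,.1003/.635,.1025/' st.py; python3 st.py; python3 - <<'E'
from h import *
b=snap("side","pics/s3.png")["pixels"]
cv2.imwrite("pics/g3.png",cv2.resize(b[140:205,295:365],None,fx=8,fy=8,interpolation=cv2.INTER_CUBIC))
E
```

```text
t 5.6 p [0.5243 0.0549 0.0726] yaw(spanner) 0.42 tilt [ 0.0022 -0.0002] q6 -2.02 F [ 0.17 -1.05 -3.22] M [-0.106 -0.14  -0.134] w 0.0139 99.2011821269989
r 0.1205 az 0.4063 tau -0.01
```

View pics/g3.png

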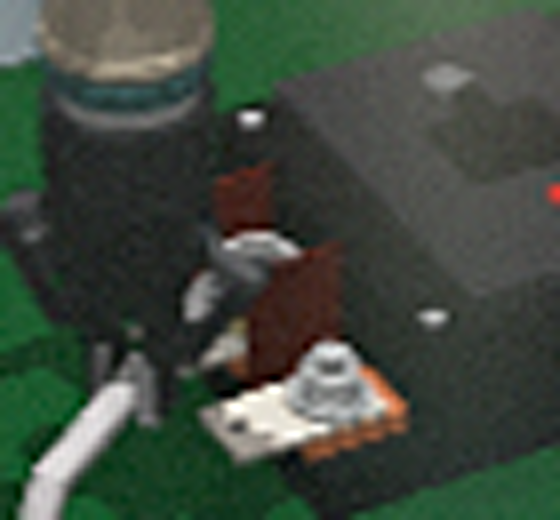

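```bash
cat > arc.py <<'E'
# arc.py cx cy cz cyaw  z yaw1 yaw2 ... : shifts from the commanded pose to points of the circle
import sys, numpy as np
a=list(map(float,sys.argv[1:])); C=np.array([.6342,.1018]); r=.1212
import os
if os.path.exists('C.txt'): C=np.loadtxt('C.txt')
for y in a[5:]:
    p=C-r*np.array([np.cos(y),np.sin(y)]); print(y,(p-a[:2]).round(4),round(a[4]-a[2],4),round(y-a[3],3))
E
python3 arc.py .5235 .053 .071 .42 .068 .42 .38 .33 .28 .23 .18 .13 .08 .03 -.02 -.07 -.12 -.17 -.22 -.27 -.32 -.37 -.42 -.47 -.52 -.57 -.62 -.67 -.72 -.77
```

```text
0.42 [ 0.     -0.0006] -0.003 0.0
0.38 [-0.0019  0.0038] -0.003 -0.04
0.33 [-0.004   0.0095] -0.003 -0.09
0.28 [-0.0058  0.0153] -0.003 -0.14
0.23 [-0.0073  0.0212] -0.003 -0.19
0.18 [-0.0085  0.0271] -0.003 -0.24
0.13 [-0.0095  0.0331] -0.003 -0.29
0.08 [-0.0101  0.0391] -0.003 -0.34
0.03 [-0.0104  0.0452] -0.003 -0.39
-0.02 [-0.0105  0.0512] -0.003 -0.44
-0.07 [-0.0102  0.0573] -0.003 -0.49
-0.12 [-0.0096  0.0633] -0.003 -0.54
-0.17 [-0.0088  0.0693] -0.003 -0.59
-0.22 [-0.0076  0.0752] -0.003 -0.64
-0.27 [-0.0061  0.0811] -0.003 -0.69
-0.32 [-0.0043  0.0869] -0.003 -0.74
-0.37 [-0.0023  0.0926] -0.003 -0.79
-0.42 [0.     0.0982] -0.003 -0.84
-0.47 [0.0026 0.1037] -0.003 -0.89
-0.52 [0.0055 0.109 ] -0.003 -0.94
-0.57 [0.0087 0.1142] -0.003 -0.99
-0.62 [0.0121 0.1192] -0.003 -1.04
-0.67 [0.0157 0.1241] -0.003 -1.09
-0.72 [0.0196 0.1287] -0.003 -1.14
-0.77 [0.0237 0.1332] -0.003 -1.19
```

Emit:
{"op": "send_rows", "data": {
  "increments": [
    {"gripper": 1,"linear": [0,-0.0006,-0.002],"delta_rot": [0,0,0]},
    {"gripper": 1,"linear": [0,-0.0006,-0.003],"delta_rot": [0,0,0]},
    {"gripper": 1,"linear": [0,-0.0006,-0.003],"delta_rot": [0,0,0]}
  ]
}}

```text
clock: 5.95
position: [0.5241, 0.0542, 0.0694]
ee_rot: [0.001, -0.208, 0.978, -0.0]
contact_force: [0.4, -1.7, -0.8]
width: 0.0139
gripper_force: 99.6
```

```bash
python3 st.py
```

```text
t 5.95 p [0.5241 0.0542 0.0694] yaw(spanner) 0.42 tilt [ 0.0018 -0.0003] q6 -2.02 F [ 0.45 -1.72 -0.77] M [-0.248 -0.435 -0.18 ] w 0.0139 99.55570578575134
r 0.121 az 0.4106 tau 0.032
```

Emit:
{"op": "send_rows", "data": {
  "increments": [
    {"gripper": 1,"linear": [-0.0019,0.0044,0],"delta_rot": [0,0,-0.04]},
    {"gripper": 1,"linear": [-0.004,0.0101,0],"delta_rot": [0,0,-0.09]},
    {"gripper": 1,"linear": [-0.0058,0.0159,0],"delta_rot": [0,0,-0.14]}
  ]
}}

```text
clock: 6.25
position: [0.5185, 0.0705, 0.0692]
ee_rot: [0.001, -0.138, 0.99, -0.0]
contact_force: [1.4, -0.8, -3.3]
width: 0.0139
gripper_force: 99.1
```

```bash
python3 st.py
```

```text
t 6.25 p [0.5185 0.0705 0.0692] yaw(spanner) 0.2776 tilt [0.0023 0.0002] q6 -1.85 F [ 1.42 -0.78 -3.28] M [-0.177 -0.423 -0.182] w 0.0139 99.08128380775452
r 0.1208 az 0.2683 tau -0.046
```

Emit:
{"op": "send_rows", "data": {
  "increments": [
    {"gripper": 1,"linear": [-0.0015,0.0059,-0.001],"delta_rot": [0,0,-0.05]},
    {"gripper": 1,"linear": [-0.0027,0.0118,-0.001],"delta_rot": [0,0,-0.1]},
    {"gripper": 1,"linear": [-0.0037,0.0178,-0.001],"delta_rot": [0,0,-0.15]}
  ]
}}

```text
clock: 6.55
position: [0.5148, 0.0884, 0.068]
ee_rot: [0.001, -0.064, 0.998, -0.0]
contact_force: [3.7, -1.9, -4.4]
width: 0.014
gripper_force: 99.0
```

```bash
python3 st.py
```

```text
t 6.55 p [0.5148 0.0884 0.068 ] yaw(spanner) 0.1282 tilt [0.002 0.   ] q6 -1.66 F [ 3.68 -1.87 -4.4 ] M [-0.207 -0.509 -0.17 ] w 0.014 99.02137756347656
r 0.121 az 0.1171 tau 0.108
```

Emit:
{"op": "send_rows", "data": {
  "increments": [
    {"gripper": 1,"linear": [-0.0006,0.006,0],"delta_rot": [0,0,-0.05]},
    {"gripper": 1,"linear": [-0.0009,0.0121,0],"delta_rot": [0,0,-0.1]},
    {"gripper": 1,"linear": [-0.001,0.0181,0],"delta_rot": [0,0,-0.15]}
  ]
}}

```text
clock: 6.85
position: [0.5143, 0.1061, 0.0681]
ee_rot: [0.001, 0.011, 1.0, -0.0]
contact_force: [3.2, -3.0, -3.6]
width: 0.0142
gripper_force: 99.0
```

```bash
python3 st.py
```

```text
t 6.85 p [0.5143 0.1061 0.0681] yaw(spanner) -0.0213 tilt [ 0.0029 -0.0008] q6 -1.48 F [ 3.25 -3.02 -3.59] M [-0.43  -0.571 -0.113] w 0.0142 98.98986339569092
r 0.1207 az -0.0295 tau 0.24
```

Emit:
{"op": "send_rows", "data": {
  "increments": [
    {"gripper": 1,"linear": [0.001,0,-0.003],"delta_rot": [0,0,0]},
    {"gripper": 1,"linear": [0.001,0,-0.006],"delta_rot": [0,0,0]},
    {"gripper": 1,"linear": [0.001,0,-0.008],"delta_rot": [0,0,0]},
    {"gripper": 1,"linear": [0.001,0,-0.008],"delta_rot": [0,0,0]}
  ]
}}

```text
clock: 7.25
position: [0.5135, 0.106, 0.0601]
ee_rot: [-0.0, 0.01, 1.0, -0.0]
contact_force: [-4.6, -3.0, 5.0]
width: 0.0139
gripper_force: 100.3
```

```bash
python3 st.py
```

```text
t 7.25 p [0.5135 0.106  0.0601] yaw(spanner) -0.0194 tilt [-0.0003 -0.0001] q6 -1.48 F [-4.59 -3.03  5.04] M [-0.543 -0.413 -0.133] w 0.0139 100.33992290496826
r 0.1216 az -0.0285 tau 0.251
```

```bash
echo ".6346 .1018" > C.txt; python3 arc.py .514 .1042 .059 -.02 .0595 -.08 -.14 -.20 -.26 -.32 -.38 -.44 -.5
```

```text
-0.08 [-0.0002  0.0073] 0.0005 -0.06
-0.14 [0.0006 0.0145] 0.0005 -0.12
-0.2 [0.0018 0.0217] 0.0005 -0.18
-0.26 [0.0035 0.0288] 0.0005 -0.24
-0.32 [0.0056 0.0357] 0.0005 -0.3
-0.38 [0.008  0.0426] 0.0005 -0.36
-0.44 [0.0109 0.0492] 0.0005 -0.42
-0.5 [0.0142 0.0557] 0.0005 -0.48
```

Emit:
{"op": "send_rows", "data": {
  "increments": [
    {"gripper": 1,"linear": [-0.0002,0.0073,0.0005],"delta_rot": [0,0,-0.06]},
    {"gripper": 1,"linear": [0.0006,0.0145,0.0005],"delta_rot": [0,0,-0.12]},
    {"gripper": 1,"linear": [0.0018,0.0217,0.0005],"delta_rot": [0,0,-0.18]},
    {"gripper": 1,"linear": [0.0035,0.0288,0.0005],"delta_rot": [0,0,-0.24]},
    {"gripper": 1,"linear": [0.0056,0.0357,0.0005],"delta_rot": [0,0,-0.3]},
    {"gripper": 1,"linear": [0.008,0.0426,0.0005],"delta_rot": [0,0,-0.36]},
    {"gripper": 1,"linear": [0.0109,0.0492,0.0005],"delta_rot": [0,0,-0.42]},
    {"gripper": 1,"linear": [0.0142,0.0557,0.0005],"delta_rot": [0,0,-0.48]}
  ]
}}

```text
clock: 8.05
position: [0.5287, 0.1619, 0.0608]
ee_rot: [0.001, 0.248, 0.969, 0.0]
contact_force: [-0.7, -2.5, 2.5]
width: 0.0139
gripper_force: 100.0
```

```bash
python3 st.py;python3 arc.py .5282 .1599 .0595 -.5 .0595 -.55 -.6 -.65 -.7 -.75 -.8
```

```text
t 8.05 p [0.5287 0.1619 0.0608] yaw(spanner) -0.5012 tilt [ 0.0015 -0.0004] q6 -0.9 F [-0.68 -2.51  2.48] M [-0.854 -0.542 -0.099] w 0.0139 100.02552509307861
r 0.1218 az -0.5097 tau 0.208
-0.55 [0.0031 0.0052] 0.0 -0.05
-0.6 [0.0064 0.0103] 0.0 -0.1
-0.65 [0.0099 0.0152] 0.0 -0.15
-0.7 [0.0137 0.02  ] 0.0 -0.2
-0.75 [0.0177 0.0245] 0.0 -0.25
-0.8 [0.022  0.0288] 0.0 -0.3
```

Emit:
{"op": "send_rows", "data": {
  "increments": [
    {"gripper": 1,"linear": [0.0031,0.0052,0],"delta_rot": [0,0,-0.05]},
    {"gripper": 1,"linear": [0.0064,0.0103,0],"delta_rot": [0,0,-0.1]},
    {"gripper": 1,"linear": [0.0099,0.0152,0],"delta_rot": [0,0,-0.15]},
    {"gripper": 1,"linear": [0.0137,0.02,0],"delta_rot": [0,0,-0.2]}
  ]
}}

```text
clock: 8.45
position: [0.5424, 0.1819, 0.0608]
ee_rot: [0.001, 0.343, 0.939, -0.0]
contact_force: [-0.8, -2.1, 3.4]
width: 0.014
gripper_force: 100.0
```

```bash
python3 st.py
```

```text
t 8.45 p [0.5424 0.1819 0.0608] yaw(spanner) -0.7005 tilt [ 0.0014 -0.0005] q6 -0.67 F [-0.77 -2.13  3.36] M [-0.824 -0.466 -0.079] w 0.014 100.03836035728455
r 0.122 az -0.7086 tau 0.18
```

```bash
python3 arc.py .5419 .1799 .0595 -.7 .0835 -.65 -.6 -.5 -.4 -.3 -.2 ; echo; python3 arc.py .5419 .1799 .0595 -.7 .0835 -.07 .06 .19 .32 .43
```

```text
-0.65 [-0.0038 -0.0048] 0.024 0.05
-0.6 [-0.0073 -0.0097] 0.024 0.1
-0.5 [-0.0137 -0.02  ] 0.024 0.2
-0.4 [-0.0189 -0.0309] 0.024 0.3
-0.3 [-0.0231 -0.0423] 0.024 0.4
-0.2 [-0.0261 -0.054 ] 0.024 0.5

-0.07 [-0.0282 -0.0696] 0.024 0.63
0.06 [-0.0283 -0.0854] 0.024 0.76
0.19 [-0.0263 -0.101 ] 0.024 0.89
0.32 [-0.0223 -0.1162] 0.024 1.02
0.43 [-0.0175 -0.1286] 0.024 1.13
```

Emit:
{"op": "send_rows", "data": {
  "increments": [
    {"gripper": 1,"linear": [-0.0038,-0.0048,0.0015],"delta_rot": [0,0,0.05]},
    {"gripper": 1,"linear": [-0.0073,-0.0097,0.003],"delta_rot": [0,0,0.1]},
    {"gripper": 1,"linear": [-0.0073,-0.0097,0.013],"delta_rot": [0,0,0.1]},
    {"gripper": 1,"linear": [-0.0073,-0.0097,0.024],"delta_rot": [0,0,0.1]},
    {"gripper": 1,"linear": [-0.0073,-0.0097,0.024],"delta_rot": [0,0,0.1]},
    {"gripper": 1,"linear": [-0.0137,-0.02,0.024],"delta_rot": [0,0,0.2]},
    {"gripper": 1,"linear": [-0.0189,-0.0309,0.024],"delta_rot": [0,0,0.3]},
    {"gripper": 1,"linear": [-0.0231,-0.0423,0.024],"delta_rot": [0,0,0.4]}
  ]
}}

```text
clock: 9.25
position: [0.5174, 0.1399, 0.0838]
ee_rot: [-0.001, 0.147, 0.989, 0.0]
contact_force: [0.2, -1.5, -3.9]
width: 0.0137
gripper_force: 99.0
```

```bash
python3 st.py; python3 arc.py .5188 .1376 .0835 -.3 .0835 -.2 -.07 .06 .19 .32 .43
```

```text
t 9.25 p [0.5174 0.1399 0.0838] yaw(spanner) -0.2951 tilt [-0.002   0.0006] q6 -1.14 F [ 0.23 -1.53 -3.9 ] M [-0.006  0.036  0.006] w 0.0137 99.02836203575134
r 0.1234 az -0.3075 tau 0.177
-0.2 [-0.003  -0.0117] 0.0 0.1
-0.07 [-0.0051 -0.0273] 0.0 0.23
0.06 [-0.0052 -0.0431] 0.0 0.36
0.19 [-0.0032 -0.0587] 0.0 0.49
0.32 [ 0.0008 -0.0739] 0.0 0.62
0.43 [ 0.0056 -0.0863] 0.0 0.73
```

Emit:
{"op": "send_rows", "data": {
  "increments": [
    {"gripper": 1,"linear": [-0.003,-0.0117,0],"delta_rot": [0,0,0.1]},
    {"gripper": 1,"linear": [-0.0051,-0.0273,0],"delta_rot": [0,0,0.23]},
    {"gripper": 1,"linear": [-0.0052,-0.0431,0],"delta_rot": [0,0,0.36]},
    {"gripper": 1,"linear": [-0.0032,-0.0587,0],"delta_rot": [0,0,0.49]},
    {"gripper": 1,"linear": [0.0008,-0.0739,0],"delta_rot": [0,0,0.62]},
    {"gripper": 1,"linear": [0.0056,-0.0863,0],"delta_rot": [0,0,0.73]},
    {"gripper": 1,"linear": [0.0056,-0.0863,-0.006],"delta_rot": [0,0,0.73]},
    {"gripper": 1,"linear": [0.0056,-0.0863,-0.011],"delta_rot": [0,0,0.73]}
  ]
}}

```text
clock: 10.05
position: [0.5237, 0.0538, 0.0727]
ee_rot: [-0.0, -0.212, 0.977, 0.001]
contact_force: [1.0, -0.5, -3.5]
width: 0.0139
gripper_force: 99.3
```

Emit:
{"op": "send_rows", "data": {
  "increments": [
    {"gripper": 1,"linear": [0,0,-0.004],"delta_rot": [0,0,0]},
    {"gripper": 1,"linear": [0,0,-0.008],"delta_rot": [0,0,0]},
    {"gripper": 1,"linear": [0,0,-0.008],"delta_rot": [0,0,0]}
  ]
}}

```text
clock: 10.35
position: [0.5247, 0.0535, 0.065]
ee_rot: [0.0, -0.213, 0.977, -0.0]
contact_force: [1.9, -2.6, -3.4]
width: 0.0137
gripper_force: 99.1
```

```bash
python3 st.py
```

```text
t 10.35 p [0.5247 0.0535 0.065 ] yaw(spanner) 0.4298 tilt [ 0.0008 -0.0002] q6 -2.03 F [ 1.94 -2.61 -3.4 ] M [-0.446 -0.438 -0.366] w 0.0137 99.149090051651
r 0.1207 az 0.4182 tau 0.017
```

Emit:
{"op": "send_rows", "data": {
  "increments": [
    {"gripper": 1,"linear": [0,0,-0.003],"delta_rot": [0,0,0]},
    {"gripper": 1,"linear": [0,0,-0.0055],"delta_rot": [0,0,0]},
    {"gripper": 1,"linear": [0,0,-0.0055],"delta_rot": [0,0,0]}
  ]
}}

```text
clock: 10.65
position: [0.5247, 0.0534, 0.0598]
ee_rot: [0.0, -0.213, 0.977, -0.0]
contact_force: [2.2, -2.8, -2.6]
width: 0.014
gripper_force: 99.2
```

```bash
python3 st.py;  python3 arc.py .5244 .0513 .059 .43 .0595 .38 .33 .28 .23 .18 .13 .08 .03; echo; python3 arc.py .5134 .0982 .0595 .03 .0595 -.02 -.07 -.12 -.17 -.22 -.27 -.32 -.37
```

```text
t 10.65 p [0.5247 0.0534 0.0598] yaw(spanner) 0.43 tilt [0.0009 0.0001] q6 -2.03 F [ 2.2  -2.82 -2.61] M [-0.337 -0.54  -0.376] w 0.014 99.2145824432373
r 0.1207 az 0.4189 tau 0.043
0.38 [-0.0024  0.0055] 0.0005 -0.05
0.33 [-0.0045  0.0112] 0.0005 -0.1
0.28 [-0.0063  0.017 ] 0.0005 -0.15
0.23 [-0.0078  0.0229] 0.0005 -0.2
0.18 [-0.009   0.0288] 0.0005 -0.25
0.13 [-0.01    0.0348] 0.0005 -0.3
0.08 [-0.0106  0.0408] 0.0005 -0.35
0.03 [-0.0109  0.0469] 0.0005 -0.4

-0.02 [0.    0.006] 0.0 -0.05
-0.07 [0.0003 0.0121] 0.0 -0.1
-0.12 [0.0009 0.0181] 0.0 -0.15
-0.17 [0.0017 0.0241] 0.0 -0.2
-0.22 [0.0029 0.03  ] 0.0 -0.25
-0.27 [0.0044 0.0359] 0.0 -0.3
-0.32 [0.0062 0.0417] 0.0 -0.35
-0.37 [0.0082 0.0474] 0.0 -0.4
```

Emit:
{"op": "send_rows", "data": {
  "increments": [
    {"gripper": 1,"linear": [-0.0024,0.0055,0.0005],"delta_rot": [0,0,-0.05]},
    {"gripper": 1,"linear": [-0.0024,0.0055,0.0005],"delta_rot": [0,0,-0.05]}
  ]
}}

```text
clock: 10.85
position: [0.5226, 0.0591, 0.0606]
ee_rot: [0.001, -0.189, 0.982, -0.0]
contact_force: [4.4, -1.6, -4.7]
width: 0.014
gripper_force: 99.0
```

```bash
cat > av.py <<'E'
from h import *
N=np.array([.635,.1025]); A=[]
for i in range(6):
    s=get_state(); p=s["position"]; r=p[:2]-N; F=s["contact_force"]
    A.append([r[0]*F[1]-r[1]*F[0]+s["moment"][2],*F,s["moment"][2],*p]); optics.get_image("side")
A=np.array(A); print("tau,F,Mz,p",A.mean(0).round(4),"sd",A.std(0).round(3)[:4],"t",round(s["clock"],2))
E
python3 av.py
```

```text
tau,F,Mz,p [ 3.5000e-03  4.2406e+00 -1.5339e+00 -5.1751e+00 -3.5370e-01  5.2260e-01
  5.8900e-02  6.0500e-02] sd [0.072 0.503 0.323 0.426] t 11.1
```

Emit:
{"op": "send_rows", "data": {
  "increments": [
    {"gripper": 1,"linear": [-0.0021,0.0057,0],"delta_rot": [0,0,-0.05]},
    {"gripper": 1,"linear": [-0.0021,0.0057,0],"delta_rot": [0,0,-0.05]}
  ]
}}

```text
clock: 11.35
position: [0.5205, 0.0647, 0.0606]
ee_rot: [0.001, -0.164, 0.986, -0.0]
contact_force: [5.4, -2.0, -5.8]
width: 0.014
gripper_force: 98.9
```

```bash
python3 av.py
```

```text
tau,F,Mz,p [ 0.0287  5.1809 -1.5409 -5.5201 -0.344   0.5206  0.0646  0.0606] sd [0.05  0.261 0.349 0.456] t 11.6
```

Emit:
{"op": "send_rows", "data": {
  "increments": [
    {"gripper": 1,"linear": [-0.0018,0.0058,0],"delta_rot": [0,0,-0.05]},
    {"gripper": 1,"linear": [-0.0018,0.0058,0],"delta_rot": [0,0,-0.05]}
  ]
}}

```text
clock: 11.85
position: [0.5188, 0.0705, 0.0606]
ee_rot: [0.001, -0.14, 0.99, -0.0]
contact_force: [5.6, -3.1, -5.5]
width: 0.014
gripper_force: 98.9
```

```bash
python3 av.py
```

```text
tau,F,Mz,p [ 0.0827  5.5336 -1.9124 -5.4062 -0.3175  0.5188  0.0703  0.0606] sd [0.089 0.292 0.72  0.515] t 12.1
```

```bash
echo ".6351 .1018" > C.txt; python3 arc.py .5181 .0683 .0595 .28 .0595 .26 .24 .22 .20 .18 .16 .14 .12
```

```text
0.26 [-0.0001  0.0023] 0.0 -0.02
0.24 [-0.0007  0.0047] 0.0 -0.04
0.22 [-0.0013  0.0071] 0.0 -0.06
0.2 [-0.0018  0.0094] 0.0 -0.08
0.18 [-0.0022  0.0118] 0.0 -0.1
0.16 [-0.0027  0.0142] 0.0 -0.12
0.14 [-0.003   0.0166] 0.0 -0.14
0.12 [-0.0033  0.019 ] 0.0 -0.16
```

Emit:
{"op": "send_rows", "data": {
  "increments": [
    {"gripper": 1,"linear": [-0.0001,0.0024,0],"delta_rot": [0,0,-0.02]},
    {"gripper": 1,"linear": [-0.0001,0.0024,0],"delta_rot": [0,0,-0.02]}
  ]
}}

```text
clock: 12.35
position: [0.5182, 0.0726, 0.0605]
ee_rot: [0.0, -0.13, 0.992, -0.0]
contact_force: [4.4, -3.2, -4.9]
width: 0.014
gripper_force: 99.0
```

```bash
python3 av.py
```

```text
tau,F,Mz,p [ 0.1591  4.5493 -2.8556 -4.7721 -0.3108  0.5182  0.0725  0.0605] sd [0.09  0.507 0.543 0.253] t 12.6
```

Emit:
{"op": "send_rows", "data": {
  "increments": [
    {"gripper": 1,"linear": [-0.0006,0.0023,0],"delta_rot": [0,0,-0.02]},
    {"gripper": 1,"linear": [-0.0006,0.0023,0],"delta_rot": [0,0,-0.02]}
  ]
}}

```text
clock: 12.85
position: [0.5176, 0.0749, 0.0605]
ee_rot: [0.0, -0.12, 0.993, -0.0]
contact_force: [5.2, -2.1, -5.1]
width: 0.0142
gripper_force: 99.0
```

```bash
python3 av.py
```

```text
tau,F,Mz,p [ 0.0776  4.7888 -2.2208 -4.9598 -0.3155  0.5176  0.0748  0.0605] sd [0.072 0.645 0.625 0.438] t 13.1
```

Emit:
{"op": "send_rows", "data": {
  "increments": [
    {"gripper": 1,"linear": [-0.0005,0.0024,0],"delta_rot": [0,0,-0.02]},
    {"gripper": 1,"linear": [-0.0005,0.0024,0],"delta_rot": [0,0,-0.02]}
  ]
}}

```text
clock: 13.35
position: [0.5171, 0.0772, 0.0605]
ee_rot: [0.0, -0.11, 0.994, -0.0]
contact_force: [5.0, -2.8, -4.9]
width: 0.0141
gripper_force: 99.0
```

```bash
python3 av.py
```

```text
tau,F,Mz,p [ 0.1231  4.7666 -2.4601 -4.6281 -0.2876  0.5171  0.0772  0.0605] sd [0.055 0.251 0.418 0.186] t 13.6
```

Emit:
{"op": "send_rows", "data": {
  "increments": [
    {"gripper": 1,"linear": [0,0,0],"delta_rot": [0,0,0]},
    {"gripper": 1,"linear": [0,0,0],"delta_rot": [0,0,0]},
    {"gripper": 1,"linear": [0.0049,0.0011,0],"delta_rot": [0,0,0]},
    {"gripper": 1,"linear": [0.0098,0.0022,0],"delta_rot": [0,0,0]}
  ],
  "newtons": 20
}}

```text
clock: 14.05
position: [0.5169, 0.0779, 0.059]
ee_rot: [-0.01, -0.111, 0.994, -0.001]
contact_force: [-17.9, -9.9, 5.4]
width: 0.0138
gripper_force: 100.6
```

```bash
python3 st.py
```

```text
t 14.05 p [0.5169 0.0779 0.059 ] yaw(spanner) 0.222 tilt [-0.0205 -0.0036] q6 -1.77 F [-17.91  -9.9    5.41] M [-1.547  2.138 -0.526] w 0.0138 100.58504104614258
r 0.1206 az 0.2053 tau 0.203
```

Emit:
{"op": "send_rows", "data": {
  "increments": [
    {"gripper": 1,"linear": [-0.0098,-0.0022,0],"delta_rot": [0,0,0]},
    {"gripper": 0.7,"linear": [-0.0098,-0.0022,0],"delta_rot": [0,0,0]},
    {"gripper": 0.7,"linear": [-0.0098,-0.0022,0],"delta_rot": [0,0,0]}
  ],
  "newtons": 20
}}

```text
clock: 14.35
position: [0.5171, 0.0772, 0.0605]
ee_rot: [0.001, -0.11, 0.994, -0.0]
contact_force: [4.1, -2.3, -4.9]
width: 0.0136
gripper_force: 98.9
```

```bash
python3 st.py
```

```text
t 14.35 p [0.5171 0.0772 0.0605] yaw(spanner) 0.2207 tilt [ 0.001  -0.0001] q6 -1.78 F [ 4.11 -2.27 -4.94] M [-0.509 -0.616 -0.349] w 0.0136 98.92839431762695
r 0.1205 az 0.2114 tau 0.023
```

Emit:
{"op": "send_rows", "data": {
  "increments": [
    {"gripper": 0.62,"linear": [0,0,0],"delta_rot": [0,0,0]},
    {"gripper": 1,"linear": [0,0,0],"delta_rot": [0,0,0]},
    {"gripper": 1,"linear": [0,0,0],"delta_rot": [0,0,0]}
  ],
  "newtons": 20
}}

```text
clock: 14.65
position: [0.5159, 0.0775, 0.0603]
ee_rot: [-0.001, -0.11, 0.994, 0.0]
contact_force: [1.3, -2.7, -3.2]
width: 0.0154
gripper_force: 23.6
```

```bash
python3 st.py
```

```text
t 14.65 p [0.5159 0.0775 0.0603] yaw(spanner) 0.2206 tilt [-0.0017  0.    ] q6 -1.78 F [ 1.29 -2.73 -3.24] M [-0.371 -0.205 -0.196] w 0.0154 23.595251441001892
r 0.1218 az 0.2071 tau 0.161
```

Emit:
{"op": "send_rows", "data": {
  "increments": [
    {"gripper": 1,"linear": [0.0068,0.0015,0],"delta_rot": [0,0,0]},
    {"gripper": 1,"linear": [0.0137,0.0031,0],"delta_rot": [0,0,0]},
    {"gripper": 1,"linear": [0.0205,0.0046,0],"delta_rot": [0,0,0]},
    {"gripper": 1,"linear": [0.0273,0.0061,0],"delta_rot": [0,0,0]}
  ]
}}

```text
clock: 15.05
position: [0.5224, 0.0808, 0.0558]
ee_rot: [-0.023, -0.111, 0.994, -0.0]
contact_force: [-33.7, -11.5, 4.8]
width: 0.0153
gripper_force: 29.0
```

```bash
python3 st.py
```

```text
t 15.05 p [0.5224 0.0808 0.0558] yaw(spanner) 0.2223 tilt [-0.0459 -0.006 ] q6 -1.76 F [-33.69 -11.5    4.76] M [-1.844  4.658 -0.387] w 0.0153 28.953324258327484
r 0.1147 az 0.19 tau 0.178
```

Emit:
{"op": "send_rows", "data": {
  "increments": [
    {"gripper": 0.58,"linear": [0.02,0.0045,0],"delta_rot": [0,0,0]},
    {"gripper": 1,"linear": [0.02,0.0045,0],"delta_rot": [0,0,0]},
    {"gripper": 1,"linear": [0.02,0.0045,0],"delta_rot": [0,0,0]},
    {"gripper": 1,"linear": [0.02,0.0045,0],"delta_rot": [0,0,0]}
  ],
  "newtons": 20
}}

```text
clock: 15.45
position: [0.5618, 0.0876, 0.0596]
ee_rot: [-0.002, -0.11, 0.994, -0.0]
contact_force: [-2.5, -4.5, -5.0]
width: 0.0155
gripper_force: 22.2
```

```bash
python3 st.py; python3 av.py; python3 - <<'E'
from h import *
b=snap("side","pics/s4.png")["pixels"]
cv2.imwrite("pics/g4.png",cv2.resize(b[140:205,285:355],None,fx=8,fy=8,interpolation=cv2.INTER_CUBIC))
E
```

```text
t 15.45 p [0.5618 0.0876 0.0596] yaw(spanner) 0.2209 tilt [-0.0049 -0.0009] q6 -1.76 F [-2.54 -4.48 -4.99] M [-0.709  0.57  -0.078] w 0.0155 22.177335619926453
r 0.0747 az 0.201 tau 0.212
tau,F,Mz,p [ 0.1733 -3.2635 -4.0315 -4.8636 -0.073   0.5618  0.0876  0.0596] sd [0.05  0.527 0.609 0.706] t 15.7
```

View pics/g4.png

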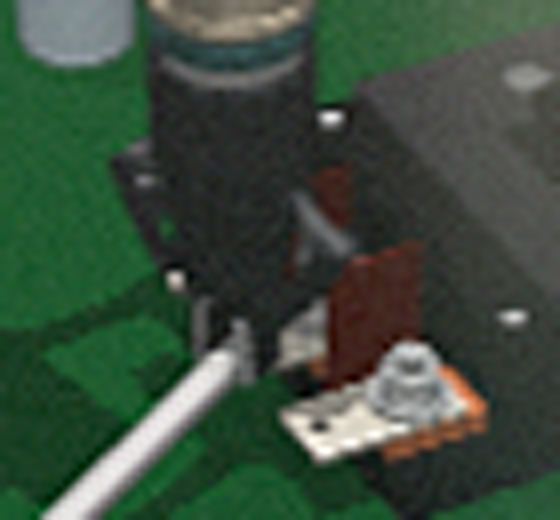

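```bash
sed -i 's/r=.1212/r=.0726/' arc.py; python3 arc.py .5642 .086 .0595 .22 .0595 .17 .12 .07 .02 -.03 -.08 -.13 -.18 -.23 -.28 -.33 -.38 -.43 -.48 -.53 -.58 -.63 -.68 -.73 -.78 | awk '{print}'; python3 - <<'E'
import numpy as np
C=np.array([.6351,.1018]);y=np.arange(.22,-.8,-.05);p=C-.0726*np.c_[np.cos(y),np.sin(y)]
print(np.c_[y[1:],np.diff(p,axis=0)].round(4))
E
```

```text
0.17 [-0.0007  0.0035] 0.0 -0.05
0.12 [-0.0012  0.0071] 0.0 -0.1
0.07 [-0.0015  0.0107] 0.0 -0.15
0.02 [-0.0017  0.0143] 0.0 -0.2
-0.03 [-0.0017  0.018 ] 0.0 -0.25
-0.08 [-0.0015  0.0216] 0.0 -0.3
-0.13 [-0.0011  0.0252] 0.0 -0.35
-0.18 [-0.0005  0.0288] 0.0 -0.4
-0.23 [0.0002 0.0324] 0.0 -0.45
-0.28 [0.0011 0.0359] 0.0 -0.5
-0.33 [0.0022 0.0393] 0.0 -0.55
-0.38 [0.0035 0.0427] 0.0 -0.6
-0.43 [0.0049 0.0461] 0.0 -0.65
-0.48 [0.0065 0.0493] 0.0 -0.7
-0.53 [0.0083 0.0525] 0.0 -0.75
-0.58 [0.0102 0.0556] 0.0 -0.8
-0.63 [0.0122 0.0586] 0.0 -0.85
-0.68 [0.0144 0.0615] 0.0 -0.9
-0.73 [0.0168 0.0642] 0.0 -0.95
-0.78 [0.0193 0.0669] 0.0 -1.0
[[ 1.7e-01 -7.0e-04  3.6e-03]
 [ 1.2e-01 -5.0e-04  3.6e-03]
 [ 7.0e-02 -3.0e-04  3.6e-03]
 [ 2.0e-02 -2.0e-04  3.6e-03]
 [-3.0e-02  0.0e+00  3.6e-03]
 [-8.0e-02  2.0e-04  3.6e-03]
 [-1.3e-01  4.0e-04  3.6e-03]
 [-1.8e-01  6.0e-04  3.6e-03]
 [-2.3e-01  7.0e-04  3.6e-03]
 [-2.8e-01  9.0e-04  3.5e-03]
 [-3.3e-01  1.1e-03  3.5e-03]
 [-3.8e-01  1.3e-03  3.4e-03]
 [-4.3e-01  1.4e-03  3.3e-03]
 [-4.8e-01  1.6e-03  3.3e-03]
 [-5.3e-01  1.8e-03  3.2e-03]
 [-5.8e-01  1.9e-03  3.1e-03]
 [-6.3e-01  2.1e-03  3.0e-03]
 [-6.8e-01  2.2e-03  2.9e-03]
 [-7.3e-01  2.4e-03  2.8e-03]
 [-7.8e-01  2.5e-03  2.6e-03]]
```

Emit:
{"op": "send_rows", "data": {
  "increments": [
    {"gripper": 1,"linear": [-0.0004,0.0018,0],"delta_rot": [0,0,-0.025]},
    {"gripper": 1,"linear": [-0.0007,0.0036,0],"delta_rot": [0,0,-0.05]}
  ]
}}

```text
clock: 16.0
position: [0.5612, 0.0914, 0.0597]
ee_rot: [-0.002, -0.084, 0.996, -0.0]
contact_force: [-4.5, -4.5, -4.4]
width: 0.015
gripper_force: 22.1
```

```bash
python3 st.py
```

```text
t 16.0 p [0.5612 0.0914 0.0597] yaw(spanner) 0.1691 tilt [-0.0044 -0.0005] q6 -1.7 F [-4.5  -4.55 -4.4 ] M [-0.684  0.662 -0.07 ] w 0.015 22.070668637752533
r 0.0747 az 0.1489 tau 0.216
```

Emit:
{"op": "send_rows", "data": {
  "increments": [
    {"gripper": 1,"linear": [-0.0008,0.0018,0],"delta_rot": [0,0,-0.025]},
    {"gripper": 1,"linear": [-0.001,0.0036,0],"delta_rot": [0,0,-0.05]}
  ]
}}

```text
clock: 16.2
position: [0.5607, 0.0952, 0.0598]
ee_rot: [-0.002, -0.059, 0.998, -0.0]
contact_force: [-3.9, -3.9, -4.5]
width: 0.0152
gripper_force: 22.0
```

```bash
python3 st.py
```

```text
t 16.2 p [0.5607 0.0952 0.0598] yaw(spanner) 0.1187 tilt [-0.0033 -0.0002] q6 -1.64 F [-3.87 -3.93 -4.46] M [-0.7    0.646 -0.032] w 0.0152 22.036110162734985
r 0.0747 az 0.0975 tau 0.232
```

Emit:
{"op": "send_rows", "data": {
  "increments": [
    {"gripper": 1,"linear": [-0.0005,0.0018,0],"delta_rot": [0,0,-0.025]},
    {"gripper": 1,"linear": [-0.0008,0.0036,0],"delta_rot": [0,0,-0.05]}
  ]
}}

```text
clock: 16.4
position: [0.5604, 0.099, 0.0599]
ee_rot: [-0.001, -0.034, 0.999, 0.0]
contact_force: [-3.0, -2.5, -5.5]
width: 0.0152
gripper_force: 21.9
```

```bash
python3 st.py
```

```text
t 16.4 p [0.5604 0.099  0.0599] yaw(spanner) 0.0685 tilt [-0.0023 -0.    ] q6 -1.59 F [-3.02 -2.53 -5.45] M [-0.619  0.703 -0.081] w 0.0152 21.923751533031464
r 0.0747 az 0.0471 tau 0.097
```

Emit:
{"op": "send_rows", "data": {
  "increments": [
    {"gripper": 1,"linear": [-0.0001,0.0018,0],"delta_rot": [0,0,-0.025]},
    {"gripper": 1,"linear": [-0.0002,0.0036,0],"delta_rot": [0,0,-0.05]}
  ]
}}

```text
clock: 16.6
position: [0.5604, 0.1027, 0.06]
ee_rot: [-0.001, -0.009, 1.0, 0.0]
contact_force: [-3.9, -3.1, -7.5]
width: 0.0151
gripper_force: 21.8
```

```bash
python3 st.py
```

```text
t 16.6 p [0.5604 0.1027 0.06  ] yaw(spanner) 0.0183 tilt [-0.0021  0.0002] q6 -1.53 F [-3.85 -3.13 -7.49] M [-0.55   0.779 -0.07 ] w 0.0151 21.84087485074997
r 0.0746 az -0.0032 tau 0.165
```

Emit:
{"op": "send_rows", "data": {
  "increments": [
    {"gripper": 1,"linear": [0,0.0022,0],"delta_rot": [0,0,-0.03]},
    {"gripper": 1,"linear": [0.0001,0.0044,0],"delta_rot": [0,0,-0.06]}
  ]
}}

```text
clock: 16.8
position: [0.5605, 0.1071, 0.06]
ee_rot: [-0.001, 0.021, 1.0, 0.0]
contact_force: [-4.4, -2.8, -6.7]
width: 0.0154
gripper_force: 21.6
```

```bash
python3 st.py
```

```text
t 16.8 p [0.5605 0.1071 0.06  ] yaw(spanner) -0.0421 tilt [-0.002   0.0002] q6 -1.46 F [-4.42 -2.82 -6.66] M [-0.519  0.795 -0.049] w 0.0154 21.627657115459442
r 0.0746 az -0.0615 tau 0.181
```

Now yaw −0.04.

Emit:
{"op": "send_rows", "data": {
  "increments": [
    {"gripper": 1,"linear": [0.0001,0.0022,0],"delta_rot": [0,0,-0.03]},
    {"gripper": 1,"linear": [0.0003,0.0044,0],"delta_rot": [0,0,-0.06]}
  ]
}}

```text
clock: 17.0
position: [0.5609, 0.1116, 0.06]
ee_rot: [-0.001, 0.051, 0.999, 0.0]
contact_force: [-3.8, -2.3, -6.0]
width: 0.0152
gripper_force: 21.6
```

```bash
python3 st.py
```

```text
t 17.0 p [0.5609 0.1116 0.06  ] yaw(spanner) -0.1021 tilt [-0.0018  0.0004] q6 -1.39 F [-3.77 -2.26 -6.01] M [-0.546  0.724 -0.091] w 0.0152 21.619724929332733
r 0.0747 az -0.1223 tau 0.111
```

Emit:
{"op": "send_rows", "data": {
  "increments": [
    {"gripper": 1,"linear": [0.0002,0.0022,0],"delta_rot": [0,0,-0.03]},
    {"gripper": 1,"linear": [0.0006,0.0043,0],"delta_rot": [0,0,-0.06]}
  ]
}}

```text
clock: 17.2
position: [0.5616, 0.1161, 0.0601]
ee_rot: [-0.001, 0.081, 0.997, 0.0]
contact_force: [-4.2, -2.6, -5.7]
width: 0.0155
gripper_force: 21.6
```

```bash
python3 st.py
```

```text
t 17.2 p [0.5616 0.1161 0.0601] yaw(spanner) -0.1621 tilt [-0.0017  0.0006] q6 -1.33 F [-4.19 -2.57 -5.69] M [-0.431  0.796 -0.045] w 0.0155 21.56726896762848
r 0.0747 az -0.1825 tau 0.201
```

Emit:
{"op": "send_rows", "data": {
  "increments": [
    {"gripper": 1,"linear": [0.0004,0.0022,0],"delta_rot": [0,0,-0.03]},
    {"gripper": 1,"linear": [0.0008,0.0043,0],"delta_rot": [0,0,-0.06]}
  ]
}}

```text
clock: 17.4
position: [0.5625, 0.1205, 0.06]
ee_rot: [-0.001, 0.111, 0.994, 0.0]
contact_force: [-3.7, -1.4, -6.7]
width: 0.0155
gripper_force: 21.5
```

```bash
python3 st.py
```

```text
t 17.4 p [0.5625 0.1205 0.06  ] yaw(spanner) -0.2221 tilt [-0.0015  0.0008] q6 -1.26 F [-3.7  -1.38 -6.66] M [-0.358  0.716 -0.034] w 0.0155 21.526332199573517
r 0.0747 az -0.2428 tau 0.133
```

Emit:
{"op": "send_rows", "data": {
  "increments": [
    {"gripper": 1,"linear": [0.0005,0.0021,0],"delta_rot": [0,0,-0.03]},
    {"gripper": 1,"linear": [0.0011,0.0042,0],"delta_rot": [0,0,-0.06]}
  ]
}}

```text
clock: 17.6
position: [0.5636, 0.1248, 0.0601]
ee_rot: [-0.001, 0.141, 0.99, 0.0]
contact_force: [-3.2, -1.4, -6.6]
width: 0.0152
gripper_force: 21.5
```

```bash
python3 st.py
```

```text
t 17.6 p [0.5636 0.1248 0.0601] yaw(spanner) -0.2822 tilt [-0.0013  0.0011] q6 -1.19 F [-3.25 -1.41 -6.59] M [-0.278  0.689 -0.017] w 0.0152 21.486413776874542
r 0.0748 az -0.3029 tau 0.156
```

Emit:
{"op": "send_rows", "data": {
  "increments": [
    {"gripper": 1,"linear": [0.0006,0.0021,0],"delta_rot": [0,0,-0.03]},
    {"gripper": 1,"linear": [0.0014,0.0041,0],"delta_rot": [0,0,-0.06]}
  ]
}}

```text
clock: 17.8
position: [0.5651, 0.129, 0.0601]
ee_rot: [-0.001, 0.17, 0.985, 0.001]
contact_force: [-3.2, -1.2, -7.1]
width: 0.0156
gripper_force: 21.4
```

```bash
python3 st.py
```

```text
t 17.8 p [0.5651 0.129  0.0601] yaw(spanner) -0.3423 tilt [-0.0012  0.0013] q6 -1.13 F [-3.24 -1.19 -7.1 ] M [-0.262  0.745 -0.003] w 0.0156 21.44345909357071
r 0.0748 az -0.3625 tau 0.166
```

Emit:
{"op": "send_rows", "data": {
  "increments": [
    {"gripper": 1,"linear": [0.0008,0.002,0],"delta_rot": [0,0,-0.03]},
    {"gripper": 1,"linear": [0.0016,0.004,0],"delta_rot": [0,0,-0.06]}
  ]
}}

```text
clock: 18.0
position: [0.5667, 0.1332, 0.0601]
ee_rot: [-0.001, 0.2, 0.98, 0.001]
contact_force: [-3.6, -1.1, -6.8]
width: 0.0153
gripper_force: 21.4
```

```bash
python3 st.py
```

```text
t 18.0 p [0.5667 0.1332 0.0601] yaw(spanner) -0.4022 tilt [-0.001   0.0016] q6 -1.06 F [-3.58 -1.13 -6.84] M [-0.16   0.648 -0.007] w 0.0153 21.397061347961426
r 0.0748 az -0.4226 tau 0.18
```

Emit:
{"op": "send_rows", "data": {
  "increments": [
    {"gripper": 1,"linear": [0.0009,0.002,0],"delta_rot": [0,0,-0.03]},
    {"gripper": 1,"linear": [0.0018,0.0039,0],"delta_rot": [0,0,-0.06]}
  ]
}}

```text
clock: 18.2
position: [0.5686, 0.1372, 0.0601]
ee_rot: [-0.001, 0.229, 0.973, 0.001]
contact_force: [-2.5, -0.4, -6.9]
width: 0.0152
gripper_force: 21.3
```

```bash
python3 st.py
```

```text
t 18.2 p [0.5686 0.1372 0.0601] yaw(spanner) -0.4623 tilt [-0.0009  0.0018] q6 -0.99 F [-2.51 -0.44 -6.89] M [-0.066  0.664  0.073] w 0.0152 21.347796320915222
r 0.0749 az -0.4819 tau 0.189
```

Emit:
{"op": "send_rows", "data": {
  "increments": [
    {"gripper": 1,"linear": [0.001,0.0019,0],"delta_rot": [0,0,-0.03]},
    {"gripper": 1,"linear": [0.0021,0.0038,0],"delta_rot": [0,0,-0.06]}
  ]
}}

```text
clock: 18.4
position: [0.5704, 0.1405, 0.0601]
ee_rot: [-0.001, 0.258, 0.966, 0.0]
contact_force: [-3.5, -2.8, -5.4]
width: 0.0154
gripper_force: 21.6
```

```bash
python3 st.py
```

```text
t 18.4 p [0.5704 0.1405 0.0601] yaw(spanner) -0.5211 tilt [-0.0017  0.0005] q6 -0.93 F [-3.45 -2.82 -5.39] M [-0.389  0.844  0.256] w 0.0154 21.6301167011261
r 0.075 az -0.5316 tau 0.57
```

```bash
python3 av.py
```

```text
tau,F,Mz,p [ 0.3299 -3.7784 -0.8949 -5.8929  0.1282  0.5705  0.1406  0.0601] sd [0.108 0.321 1.075 0.583] t 18.65
```

Emit:
{"op": "send_rows", "data": {
  "increments": [
    {"gripper": 1,"linear": [0.0003,0.0006,0],"delta_rot": [0,0,-0.008]},
    {"gripper": 1,"linear": [0.0003,0.0006,0],"delta_rot": [0,0,-0.008]}
  ]
}}

```text
clock: 18.9
position: [0.5706, 0.1407, 0.0602]
ee_rot: [-0.001, 0.261, 0.965, -0.0]
contact_force: [-5.3, -0.0, -5.9]
width: 0.0156
gripper_force: 21.6
```

```bash
python3 av.py
```

```text
tau,F,Mz,p [ 0.4282 -5.3444  0.327  -6.2156  0.2448  0.5706  0.1408  0.0602] sd [0.049 0.541 0.364 0.379] t 19.15
```

Emit:
{"op": "send_rows", "data": {
  "increments": [
    {"gripper": 1,"linear": [0.0004,0.0006,0],"delta_rot": [0,0,-0.01]},
    {"gripper": 1,"linear": [0.0008,0.0013,0],"delta_rot": [0,0,-0.02]},
    {"gripper": 1,"linear": [0.0008,0.0013,0],"delta_rot": [0,0,-0.02]}
  ]
}}

```text
clock: 19.5
position: [0.5712, 0.1419, 0.0603]
ee_rot: [-0.001, 0.27, 0.963, -0.0]
contact_force: [-5.4, 0.0, -5.1]
width: 0.0152
gripper_force: 21.9
```

```bash
python3 av.py
```

```text
tau,F,Mz,p [ 0.6078 -5.5856 -0.1957 -5.0991  0.3756  0.5713  0.1418  0.0603] sd [0.041 0.268 0.299 0.352] t 19.75
```

Emit:
{"op": "send_rows", "data": {
  "increments": [
    {"gripper": 1,"linear": [0.0005,0.0008,0],"delta_rot": [0,0,-0.01]},
    {"gripper": 1,"linear": [0.001,0.0017,0],"delta_rot": [0,0,-0.02]},
    {"gripper": 1,"linear": [0.001,0.0017,0],"delta_rot": [0,0,-0.02]}
  ]
}}

```text
clock: 20.1
position: [0.572, 0.1431, 0.0602]
ee_rot: [-0.001, 0.28, 0.96, -0.001]
contact_force: [-5.9, -2.0, -4.8]
width: 0.0154
gripper_force: 22.0
```

```bash
python3 av.py
```

```text
tau,F,Mz,p [ 0.725  -6.1666 -1.406  -4.8316  0.3859  0.572   0.1431  0.0603] sd [0.04  0.149 0.598 0.409] t 20.35
```

Emit:
{"op": "send_rows", "data": {
  "increments": [
    {"gripper": 1,"linear": [0.0007,0.0012,0],"delta_rot": [0,0,0]},
    {"gripper": 1,"linear": [0.0015,0.0024,0],"delta_rot": [0,0,0]},
    {"gripper": 1,"linear": [0.0015,0.0024,0],"delta_rot": [0,0,0]}
  ]
}}

```text
clock: 20.7
position: [0.5724, 0.1439, 0.06]
ee_rot: [-0.002, 0.28, 0.96, -0.002]
contact_force: [-7.5, -5.3, -4.1]
width: 0.0155
gripper_force: 21.8
```

```bash
python3 av.py
```

```text
tau,F,Mz,p [ 0.7568 -7.8645 -5.7608 -3.6134  0.0707  0.5724  0.1439  0.06  ] sd [0.028 0.356 0.308 0.371] t 20.95
```

Emit:
{"op": "send_rows", "data": {
  "increments": [
    {"gripper": 1,"linear": [0.0005,0.0009,0],"delta_rot": [0,0,-0.01]},
    {"gripper": 1,"linear": [0.001,0.0017,0],"delta_rot": [0,0,-0.02]},
    {"gripper": 1,"linear": [0.001,0.0017,0],"delta_rot": [0,0,-0.02]}
  ]
}}

```text
clock: 21.3
position: [0.5732, 0.1452, 0.06]
ee_rot: [-0.002, 0.289, 0.957, -0.003]
contact_force: [-7.3, -6.7, -3.2]
width: 0.0154
gripper_force: 21.9
```

```bash
python3 av.py; python3 st.py
```

```text
tau,F,Mz,p [ 0.8036 -7.6542 -6.4555 -3.22    0.078   0.5732  0.1452  0.06  ] sd [0.056 0.456 0.705 0.38 ] t 21.55
t 21.6 p [0.5732 0.1452 0.06  ] yaw(spanner) -0.5871 tilt [-0.0053 -0.0042] q6 -0.85 F [-7.22 -5.99 -4.22] M [-1.201  1.447  0.079] w 0.015 21.879369914531708
r 0.0751 az -0.6048 tau 0.757
```

Emit:
{"op": "send_rows", "data": {
  "increments": [
    {"gripper": 1,"linear": [0.0006,0.0008,0],"delta_rot": [0,0,-0.01]},
    {"gripper": 1,"linear": [0.0012,0.0017,0],"delta_rot": [0,0,-0.02]},
    {"gripper": 1,"linear": [0.0017,0.0025,0],"delta_rot": [0,0,-0.03]},
    {"gripper": 1,"linear": [0.0017,0.0025,0],"delta_rot": [0,0,-0.03]}
  ]
}}

```text
clock: 22.0
position: [0.5745, 0.1471, 0.0599]
ee_rot: [-0.002, 0.304, 0.953, -0.004]
contact_force: [-7.7, -7.9, -3.8]
width: 0.0153
gripper_force: 22.0
```

```bash
python3 av.py; python3 - <<'E'
from h import *
b=snap("side","pics/s5.png")["pixels"]
cv2.imwrite("pics/g5.png",cv2.resize(b[130:230,265:365],None,fx=6,fy=6,interpolation=cv2.INTER_CUBIC))
E
```

```text
tau,F,Mz,p [ 0.9708 -8.3301 -8.1867 -3.3332  0.1039  0.5745  0.1471  0.0599] sd [0.043 0.571 0.323 0.331] t 22.25
```

View pics/g5.png

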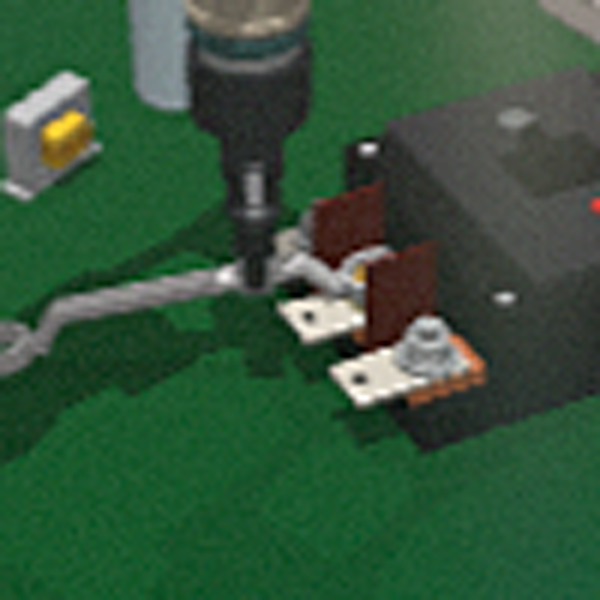

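The ring is down on the nut between the barriers, handle clear of both; torque about 0.97 N m. Unloading, then regripping at the balance point.

Emit:
{"op": "send_rows", "data": {
  "increments": [
    {"gripper": 1,"linear": [-0.003,-0.005,0],"delta_rot": [0,0,0.05]},
    {"gripper": 1,"linear": [-0.006,-0.0098,0],"delta_rot": [0,0,0.11]},
    {"gripper": 0.45,"linear": [-0.0063,-0.0102,0],"delta_rot": [0,0,0.11]},
    {"gripper": 0.45,"linear": [-0.0063,-0.0102,-0.002],"delta_rot": [0,0,0.11]},
    {"gripper": 0.45,"linear": [-0.028,0.002,-0.004],"delta_rot": [0,0,0.11]},
    {"gripper": 0.45,"linear": [-0.0488,0.0136,-0.004],"delta_rot": [0,0,0.11]},
    {"gripper": 0.45,"linear": [-0.0488,0.0136,-0.004],"delta_rot": [0,0,0.11]},
    {"gripper": 1,"linear": [-0.0488,0.0136,-0.004],"delta_rot": [0,0,0.11]}
  ],
  "newtons": 60
}}

```text
clock: 23.15
position: [0.5288, 0.1638, 0.0576]
ee_rot: [0.0, 0.251, 0.968, 0.0]
contact_force: [-6.0, -1.2, 6.6]
width: 0.0131
gripper_force: 58.8
```

Emit:
{"op": "send_rows", "data": {
  "increments": [
    {"gripper": 1,"linear": [0,0,0],"delta_rot": [0,0,0]},
    {"gripper": 1,"linear": [0,0,0],"delta_rot": [0,0,0]}
  ],
  "newtons": 60
}}

```text
clock: 23.35
position: [0.5289, 0.1639, 0.0576]
ee_rot: [-0.0, 0.252, 0.968, 0.0]
contact_force: [-7.6, -1.1, 7.7]
width: 0.0131
gripper_force: 58.7
```

```bash
python3 st.py; python3 - <<'E'
from h import *
b=snap("side","pics/s6.png")["pixels"]
cv2.imwrite("pics/g6.png",cv2.resize(b[130:230,265:365],None,fx=6,fy=6,interpolation=cv2.INTER_CUBIC))
E
```

```text
t 23.35 p [0.5289 0.1639 0.0576] yaw(spanner) -0.5088 tilt [-0.0004  0.001 ] q6 -0.89 F [-7.63 -1.09  7.65] M [-0.084  1.17   0.011] w 0.0131 58.67073179070758
r 0.1226 az -0.5249 tau 0.595
```

Emit:
{"op": "send_rows", "data": {
  "increments": [
    {"gripper": 1,"linear": [-0.0026,-0.0042,0.001],"delta_rot": [0,0,0.04]},
    {"gripper": 1,"linear": [-0.005,-0.0085,0.003],"delta_rot": [0,0,0.08]},
    {"gripper": 1,"linear": [-0.005,-0.0085,0.009],"delta_rot": [0,0,0.08]},
    {"gripper": 1,"linear": [-0.005,-0.0085,0.015],"delta_rot": [0,0,0.08]}
  ]
}}

```text
clock: 23.8
position: [0.5245, 0.1554, 0.0715]
ee_rot: [0.0, 0.213, 0.977, 0.0]
contact_force: [-1.1, 0.1, -4.4]
width: 0.0131
gripper_force: 58.8
```

```bash
python3 st.py
```

```text
t 23.8 p [0.5245 0.1554 0.0715] yaw(spanner) -0.4298 tilt [0.0003 0.0009] q6 -0.98 F [-1.14  0.12 -4.37] M [ 0.1    0.263 -0.029] w 0.0131 58.790154084563255
r 0.1225 az -0.4461 tau 0.017
```

Emit:
{"op": "send_rows", "data": {
  "increments": [
    {"gripper": 1,"linear": [0,0,0.02],"delta_rot": [0,0,0]},
    {"gripper": 1,"linear": [0,0,0.045],"delta_rot": [0,0,0]},
    {"gripper": 1,"linear": [0,0,0.075],"delta_rot": [0,0,0]},
    {"gripper": 1,"linear": [0,0,0.1],"delta_rot": [0,0,0]},
    {"gripper": 1,"linear": [0,-0.03,0.1],"delta_rot": [0,0,0.08]},
    {"gripper": 1,"linear": [0,-0.07,0.1],"delta_rot": [0,0,0.18]},
    {"gripper": 1,"linear": [0,-0.11,0.1],"delta_rot": [0,0,0.28]},
    {"gripper": 1,"linear": [0,-0.15,0.1],"delta_rot": [0,0,0.38]}
  ]
}}

```text
clock: 24.6
position: [0.5256, 0.0037, 0.1725]
ee_rot: [0.002, 0.022, 1.0, -0.0]
contact_force: [0.6, -0.1, -4.6]
width: 0.0133
gripper_force: 59.0
```

Emit:
{"op": "send_rows", "data": {
  "increments": [
    {"gripper": 1,"linear": [0.002,-0.035,0],"delta_rot": [0,0,0.06]},
    {"gripper": 1,"linear": [0.005,-0.075,0],"delta_rot": [0,0,0.12]},
    {"gripper": 1,"linear": [0.007,-0.115,0],"delta_rot": [0,0,0.18]},
    {"gripper": 1,"linear": [0.01,-0.155,0],"delta_rot": [0,0,0.24]},
    {"gripper": 1,"linear": [0.013,-0.195,0],"delta_rot": [0,0,0.3]},
    {"gripper": 1,"linear": [0.016,-0.23,0],"delta_rot": [0,0,0.36]},
    {"gripper": 1,"linear": [0.019,-0.261,0],"delta_rot": [0,0,0.384]},
    {"gripper": 1,"linear": [0.019,-0.261,0],"delta_rot": [0,0,0.384]}
  ]
}}

```text
clock: 25.4
position: [0.545, -0.2619, 0.1721]
ee_rot: [0.002, -0.165, 0.986, -0.003]
contact_force: [0.0, -0.2, -4.0]
width: 0.0132
gripper_force: 59.1
```

```bash
python3 st.py; python3 - <<'E'
# tilt of the carried spanner: both rings by triangulation is occluded; use bright-steel end heights in the side view
from h import *
s=get_state(); b=snap("side","pics/s7.png"); c=cam("pics/s7.png")
p=s["position"]; d=np.array([np.cos(.334),np.sin(.334),0])
base=cv2.imread("pics/side0.png").astype(int); im=b["pixels"].astype(int)
for sg,nm in((1,"27"),(-1,"24")):
    u=proj(c,p+sg*.12*d+[0,0,-.002])[0]; x,y=u.astype(int)
    w=im[y-25:y+26,x-25:x+26]; m=(w.min(2)>120)&(w.max(2)-w.min(2)<35)
    yy,xx=np.nonzero(m); print(nm,"pred",u.round(1),"bright bbox",xx.min()+x-25,xx.max()+x-25,yy.min()+y-25,yy.max()+y-25,m.sum())
E
```

```text
t 25.4 p [ 0.545  -0.2619  0.1721] yaw(spanner) 0.332 tilt [ 0.0046 -0.0058] q6 -2.46 F [ 0.05 -0.19 -4.04] M [0.002 0.026 0.036] w 0.0132 59.11892356351018
r 0.3754 az 1.3286 tau 0.07
27 pred [396.  192.8] bright bbox 373 421 167 217 105
24 pred [360.8 236. ] bright bbox 355 379 211 248 211
```

Emit:
{"op": "send_rows", "data": {
  "increments": [
    {"gripper": 1,"linear": [0,0,-0.03],"delta_rot": [0,0,0]},
    {"gripper": 1,"linear": [0,0,-0.07],"delta_rot": [0,0,0]},
    {"gripper": 1,"linear": [0,0,-0.11],"delta_rot": [0,0,0]},
    {"gripper": 1,"linear": [0,0,-0.13],"delta_rot": [0,0,0]},
    {"gripper": 1,"linear": [0,0,-0.142],"delta_rot": [0,0,0]},
    {"gripper": 1,"linear": [0,0,-0.145],"delta_rot": [0,0,0]}
  ]
}}

```text
clock: 26.05
position: [0.5467, -0.2543, 0.0319]
ee_rot: [0.004, -0.167, 0.986, -0.0]
contact_force: [-4.2, 10.8, 38.1]
width: 0.0131
gripper_force: 72.2
```

```bash
python3 st.py
```

```text
t 26.05 p [ 0.5467 -0.2543  0.0319] yaw(spanner) 0.3348 tilt [0.008 0.001] q6 -2.46 F [-4.19 10.84 38.1 ] M [1.917 0.572 0.185] w 0.0131 72.19160914421082
r 0.3675 az 1.3281 tau -2.269
```

Emit:
{"op": "send_rows", "data": {
  "increments": [
    {"gripper": 1,"linear": [0,0,-0.003],"delta_rot": [0,0,0]},
    {"gripper": 1,"linear": [0,0,-0.006],"delta_rot": [0,0,0]},
    {"gripper": 1,"linear": [0,0,-0.006],"delta_rot": [0,0,0]}
  ]
}}

```text
clock: 26.35
position: [0.5468, -0.2543, 0.0318]
ee_rot: [0.005, -0.167, 0.986, -0.001]
contact_force: [-9.5, 13.2, 52.7]
width: 0.0133
gripper_force: 74.1
```

```bash
python3 st.py
```

```text
t 26.35 p [ 0.5468 -0.2543  0.0318] yaw(spanner) 0.3355 tilt [ 0.0105 -0.0012] q6 -2.46 F [-9.53 13.25 52.75] M [2.403 1.431 0.174] w 0.0133 74.10245418548584
r 0.3675 az 1.3284 tau -4.395
```

Emit:
{"op": "send_rows", "data": {
  "increments": [
    {"gripper": 1,"linear": [0,0,0.015],"delta_rot": [0,0,0]},
    {"gripper": 1,"linear": [0,0,0.025],"delta_rot": [0,0,0]},
    {"gripper": 1,"linear": [0,0,0.025],"delta_rot": [0,0,0]}
  ]
}}

```text
clock: 26.65
position: [0.5445, -0.2563, 0.0474]
ee_rot: [0.002, -0.167, 0.986, -0.002]
contact_force: [0.3, -0.3, -4.6]
width: 0.0131
gripper_force: 67.1
```

```bash
python3 st.py; python3 - <<'E'
from h import *
s=get_state(); im=snap("side","pics/s8.png")["pixels"].astype(int); c=cam("pics/s8.png"); p=s["position"]
d=np.array([np.cos(.334),np.sin(.334),0])
print("tcp px",proj(c,p).round(1),"rings level pred",proj(c,[p+.12*d,p-.12*d]).round(1).tolist(), "mat px 27,24 at start (390.5,226) (357,269.5)")
for y in range(195,300,2):
    r=im[y,335:425]; m=(r.min(1)>95)&(r.max(1)-r.min(1)<45); red=(r[:,2]>r[:,0]+60); dk=(r.max(1)<60)
    print(y,''.join('#' if a else 'R' if b else '.' if k else ' ' for a,b,k in zip(m,red,dk)))
E
```

```text
t 26.65 p [ 0.5445 -0.2563  0.0474] yaw(spanner) 0.3365 tilt [ 0.0043 -0.0024] q6 -2.46 F [ 0.32 -0.27 -4.61] M [-0.002 -0.006 -0.003] w 0.0131 67.13202238082886
r 0.3701 az 1.3236 tau 0.135
tcp px [[375.5 240.7]] rings level pred [[391.6, 219.9], [357.7, 263.5]] mat px 27,24 at start (390.5,226) (357,269.5)
195 RRRRR ........... ............    #     ##########    #                                   
197 ................. ......           ########   ########                                    
199 ..................              ..      ##########                                        
201 ............                    ..                   ..                                   
203 .......                        .. . #   .  .   . . # ..                                   
205 .                              ....... ##### #### .. ..                                   
207                                .........   ... ........                                   
209                                ........................                                   
211                           
[... 3533 characters left out ...]
RRRRR                                       ##
287                                         RRRRRRR                                      #####
289                                           RR                                      ########
291                                                                                 ######### 
293                                                                              ##########   
295                                                                           ##########      
297                                                                     #############         
299                                                                    ###  #######
```

Emit:
{"op": "send_rows", "data": {
  "increments": [
    {"gripper": 1,"linear": [0,0,-0.006],"delta_rot": [0,0,0]},
    {"gripper": 1,"linear": [0,0,-0.01],"delta_rot": [0,0,0]},
    {"gripper": 1,"linear": [0,0,-0.013],"delta_rot": [0,0,0]},
    {"gripper": 1,"linear": [0,0,-0.0135],"delta_rot": [0,0,0]},
    {"gripper": 1,"linear": [0,0,-0.0135],"delta_rot": [0,0,0]}
  ]
}}

```text
clock: 27.2
position: [0.5418, -0.2556, 0.0321]
ee_rot: [-0.001, -0.167, 0.986, 0.001]
contact_force: [-3.3, 1.4, 6.0]
width: 0.013
gripper_force: 68.2
```

```bash
python3 st.py
```

```text
t 27.2 p [ 0.5418 -0.2556  0.0321] yaw(spanner) 0.3358 tilt [-0.0019  0.0012] q6 -2.46 F [-3.3   1.41  6.05] M [ 0.328  0.326 -0.04 ] w 0.013 68.21692228317261
r 0.37 az 1.3162 tau -1.355
```

Emit:
{"op": "send_rows", "data": {
  "increments": [
    {"gripper": 0.2,"linear": [0,0,0.001],"delta_rot": [0,0,0]},
    {"gripper": 0,"linear": [0,0,0.001],"delta_rot": [0,0,0]},
    {"gripper": 0,"linear": [0,0,0.001],"delta_rot": [0,0,0]},
    {"gripper": 0,"linear": [0,0,0.02],"delta_rot": [0,0,0]},
    {"gripper": 0,"linear": [0,0,0.06],"delta_rot": [0,0,0]},
    {"gripper": 0,"linear": [-0.03,0.03,0.1],"delta_rot": [0,0,0]},
    {"gripper": 0,"linear": [-0.06,0.07,0.13],"delta_rot": [0,0,0]},
    {"gripper": 0,"linear": [-0.1,0.1,0.16],"delta_rot": [0,0,0]}
  ]
}}

```text
clock: 28.0
position: [0.4584, -0.1684, 0.1802]
ee_rot: [0.001, -0.167, 0.986, -0.0]
contact_force: [0.7, -0.5, 0.2]
width: 0.0425
gripper_force: 0.0
```

Emit:
{"op": "send_rows", "data": {
  "increments": [
    {"gripper": 0,"linear": [-0.03,0.03,0],"delta_rot": [0,0,0]},
    {"gripper": 0,"linear": [-0.06,0.07,0],"delta_rot": [0,0,0]},
    {"gripper": 0,"linear": [-0.09,0.11,0],"delta_rot": [0,0,-0.1]},
    {"gripper": 0,"linear": [-0.1,0.15,0],"delta_rot": [0,0,-0.2]},
    {"gripper": 0,"linear": [-0.1,0.19,0],"delta_rot": [0,0,-0.2]},
    {"gripper": 0,"linear": [-0.1,0.19,0],"delta_rot": [0,0,-0.2]}
  ]
}}

```text
clock: 28.6
position: [0.3574, 0.0247, 0.1794]
ee_rot: [0.0, -0.071, 0.997, 0.001]
contact_force: [-0.5, -0.1, -0.7]
width: 0.0423
gripper_force: 0.0
```

```bash
python3 st.py; cat > ver.py <<'E'
from h import *
a=snap("top","pics/t9.png")["pixels"].astype(int);b=snap("side","pics/s9.png")["pixels"].astype(int); ct,cs=cam("pics/t9.png"),cam("pics/s9.png")
a0,b0=cv2.imread("pics/top0.png").astype(int),cv2.imread("pics/side0.png").astype(int)
for nm,x,y,z in(("top",(a,a0),0,0),("side",(b,b0),0,0)):
    d=(abs(x[0]-x[1]).sum(2)>90).astype(np.uint8); n,l,st,ce=cv2.connectedComponentsWithStats(d)
    for s,c in sorted(zip(st[1:].tolist(),ce[1:].tolist()),key=lambda t:-t[0][4])[:12]:
        if s[4]>8: print(nm,"changed bbox",s,np.round(c))
for nm,im,x0,x1,y0,y1 in(("top",a,365,450,140,250),("side",b,330,430,205,300)):
    for y in range(y0,y1,2):
        r=im[y,x0:x1]; m=(r.min(1)>(140 if nm=="top" else 110))&(r.max(1)-r.min(1)<50); red=r[:,2]>r[:,0]+60
        print(nm[0],y,''.join('#' if p else 'R' if q else ' ' for p,q in zip(m,red)))
E
python3 ver.py
```

```text
t 28.6 p [0.3574 0.0247 0.1794] yaw(spanner) 0.1424 tilt [0.0007 0.0023] q6 -1.84 F [-0.55 -0.1  -0.68] M [-0.045  0.048  0.004] w 0.0423 0.0
r 0.2883 az 0.2733 tau -0.011
top changed bbox [242, 232, 91, 123, 5179] [289. 280.]
top changed bbox [216, 349, 99, 51, 3057] [260. 382.]
top changed bbox [49, 267, 53, 48, 1613] [ 76. 293.]
top changed bbox [0, 328, 29, 41, 778] [ 15. 346.]
top changed bbox [0, 359, 21, 34, 527] [ 11. 373.]
top changed bbox [29, 329, 17, 39, 488] [ 36. 348.]
top changed bbox [45, 321, 31, 32, 350] [ 60. 333.]
top changed bbox [307, 357, 39, 21, 267] [326. 365.]
top changed bbox [27, 390, 47, 10, 256] [ 47. 396.]
top changed bbox [315, 370, 28, 18, 208] [326. 378.]
top changed bbox [339, 378, 13, 22, 145] [346. 390.]
top changed bbox [274, 358, 15, 15, 95] [280. 367.]
side changed bbox [44, 3, 248, 293, 18121] [143. 138.]
side changed bbox [170, 229, 42, 57, 1145] [194. 262.]
side changed bbox [349, 232, 39, 47, 251] [364. 260.]
side changed bbox [182, 282, 39, 15, 213] [202. 290.]
side changed bbox [212, 260, 14, 22, 159] [219. 270.]
side changed bbox [382, 2
[... 9660 characters left out ...]
                   RRRRRRR                                      ######### 
s 289                                                RR                                      #########    
s 291                                                                                      #########      
s 293                                                                                   ##########        
s 295                                                                                ##########           
s 297                                                                          #############              
s 299                                                                          #   #######
```

```bash
python3 -c "
from rig import sign_off; print(sign_off())"
```

```text
the job is handed in; nothing more can be done
None
```

The job is handed in: the brass nut came up hard on the second stroke and was nipped up to about 0.97 N m. The pull was applied nearer the nut than mid-handle. The spanner lies flat on the mat, rings down, about 10 mm from where it started. While laying it back I pressed it onto the mat with up to about 57 N for under half a second. The last pictures show nothing else moved.

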